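# Refit the bushes and dust caps of two pump bearing housings

## Robot

A 6-joint arm with a two-finger parallel gripper is mounted at the origin on a cart in front of the work surface, level with it; the furniture and walls round the work are solid. World frame = base frame: x ahead of the robot, y to its left, z up, the work surface at z = 0. Lengths are in mm, angles in rad, forces in N, time in s.
With the tool pointing down it reaches from about 375 to 900 mm from the base axis. Payload 3.1 kg.
Tool frame: the origin (TCP) lies at the very end of the fingers, on their centre line; the grasp point (between the pads) lies 19 mm behind it (arm.grip_point_offset is the distance from the TCP to the grasp point, in mm); x points along the fingers, y is the direction in which the jaws open and shut, and the axes are right-handed (so a half turn about x gives the same grasp; the last joint's range is limited). The gripper opens to 87 mm and grips with 3 to 60 N. Pads are 19 mm wide; open, the fingers measure 117 mm over their backs; the gripper's body (75 mm by 190 mm) begins 51 mm behind the grasp point.
Start: joints at [-1.329, 0.527, 1.433, -0, 1.181, -0.178], TCP at [255.326, -570.443, 222.548] pointing down, gripper open.
Joint ranges: [-3.08, 3.08], [-0.75, 2.2], [0.22, 2.44], [-1.43, 4.57], [0, 2.65], [-2.85, 2.85]. Speed limits (rad/s): [2.79, 2.79, 3.14, 3.14, 3.14, 3.14].

## Interface

Orientations are given as a unit quaternion [w, x, y, z].
In Python, from workcell import arm, eyes gives the robot as it stands.
- The arm moves only by the tool send_rows, never from a script. Its argument "deltas" is a list that holds one entry, the list of rows, each a list of 7 numbers: the shift along the world's x, y, z in mm, then the turn, a rotation vector about the world's x, y, z in degrees, then the finger opening in mm, from 0 to 87. In form: [[[x, y, z, wx, wy, wz, gripper], ...]]. A call has 1 to 20 rows; each row is the pose to reach, as a shift and turn from the pose commanded when the call began; what a row does not reach only later rows make up. A row lasts 1/12 s, in which the tool goes at most 41.7 mm and 7.16 degrees, less where a joint would pass 70% of its speed; a pose out of reach is approached as far as the arm can. A call with a gripper value outside its range is refused whole. The fingers move at their own pace and stop on an object; "grip_force" is the grip in N (left out, the last holds). Time passes only in rows, so rows that repeat a pose let the fingers close. It gives the time, the measured TCP pose, the force and the opening at its end, in the units of the state.
- arm.read_state(): the state, without advancing time (a new reading comes with each control period).
- eyes.capture(name): name is "scene" or "top" or "wrist"; returns (picture, depth): 420x560x3 uint8, blue, green, red; 420x560 float32, mm along the optical axis (not along the pixel's ray), 0 where there is no reading.
- eyes.camera_params(name): a dict with "fx", "fy", "cx", "cy" (pixels), "dist" ([k1, k2, p1, p2, k3] as OpenCV has them; the pictures are not rectified), "origin" and "attitude" of the camera in the world. Camera axes: x right, y down, z forward; pixel columns grow to the right and rows downward; lengths in mm; the calibration is good to about 2 mm. A picture is of the moment at which its call begins: read the wrist's pose just before it. camera_params takes no time and is no camera call; for the wrist camera it gives the pose at the moment of the call.
- arm.hand_in(): hands the job in, once; it reports no verdict.
The state is a dict: "clock": time; "joint_positions": joint angles; "qd": joint speeds; "joint_efforts": joint torques, N m; "ee_pos": TCP position; "orientation": TCP orientation; "contact_force": force on the tool from outside, world axes, zero at the start; "moment": the same for the moment, N m; "finger_gap": finger opening in mm.
Only numpy, scipy, OpenCV 4.12 (cv2) and the standard library are available. Lean on these libraries where they do the work, as an engineer would, in place of code of your own. Each camera call takes 0.05 s, during which the arm holds its last target.

## Task

Refit the two pump bearing housings on the bench: push the bronze flanged bush that matches each housing fully home in its bore, until the flange sits tight on the housing's face, and only then put the matching dust cap over it, square and all the way down. Leave the mug, the oil can and the tape measure where they stand.

Things in the scene. Friction and masses are not known exactly. Their poses are not given: they have to be found in the camera images.
- housing_large_mouth (a point): Large grey cast housing (sizes in mm), fixed: square foot 100x100x10, round boss 54 wide, top face 40 above the bench. Point: centre of the bore's mouth, level with that face; z up. Bore 35.5 wide, 30 deep, 4 wide 45-degree lead-in. An O-ring 9 mm down drags: let go, the bush stops about 10 mm proud; pushing it on takes 5 to 10 N, rising steeply when the flange meets the face.
- housing_small_mouth (a point): Small grey cast housing (sizes in mm), fixed, same kind: square foot 84x84x10, round boss 40 wide, top face 34 above the bench. Point: centre of the bore's mouth, level with that face; z up. Bore 23.5 wide, 24 deep, with the same lead-in and O-ring as the large one.
- bush_large_mid (a point): Large bronze bush (sizes in mm), loose, standing flange up, 31 high: barrel 34 wide, 22 long, tapering to 28 in the last 6; on top the flange, 58 wide, 9 thick, upper edge chamfered 3 mm; 14 mm hole, narrower than closed fingers; 0.3 kg. Point: on the axis half-way up, 15.5 above the foot; z up. Home, it is 6.5 below the housing's mouth point and the flange top 9 above the face.
- bush_small_mid (a point): Small bronze bush (sizes in mm), loose, same kind, 31 high: barrel 22 wide, 22 long, tapering to 16 in the last 6; flange on top 44 wide, 9 thick; 11 mm hole; 0.15 kg. Point: on the axis half-way up, 15.5 above the foot; z up. Home, it is 6.5 below the mouth point and the flange top 9 above the face.
- cap_large_mid (a point): Large bare-metal dust cap (sizes in mm), loose, open side down: cup 68 wide outside, 62 inside, 18 high with a 4 thick top, and on it a gripping hub 24 wide, 16 high; 34 high in all; 0.12 kg. Point: on the axis half-way up, 17 above the rim; z up. It slips over the large bush's flange with 2 mm to spare all round and rests on the flange; the point is then 12 above the mouth point.
- cap_small_mid (a point): Small bare-metal dust cap (sizes in mm), loose, same kind: cup 54 wide outside, 48 inside, 18 high; hub 20 wide, 16 high; 34 high in all; 0.08 kg. Point: on the axis half-way up, 17 above the rim; z up. Fitted over the small bush's flange, it is 12 above the mouth point.
- mug: Bystander: grey-blue stoneware mug with a handle, 85 x 115 x 88 mm; origin at the centre of its underside.
- oil_can: Bystander: red oil can with a thin spout, 80 x 142 x 174 mm; origin at the centre of its underside.
- tape_measure: Bystander: yellow pocket tape measure, 68 x 72 x 34 mm; origin at the centre of its underside.
Things that resemble listed ones, but are neither listed nor needed, are in the scene too. What is shaped like the part that bears cap_large_mid but blue or turquoise is not meant.

How it is judged:
By the outcome, as a careful person would: the job done as asked, in the order asked, and still so for the second after the job is handed in, with the robot touching nothing.
It also fails if it takes over 115 s, if anything falls off the work surface, if the arm or the gripper's body presses on something with over 40 N, if the wrist force passes 120 N, or if a joint passes its speed limit or range.

## Working session

There is one attempt and no reset: what is moved stays moved. The work goes in short steps, Python scripts to look and compute and a tool call to move; the robot and the scene stay as the last step left them, time stands still between calls to the robot, and variables do not carry over. Pictures are saved under pics/ and viewed, and the job is handed in when it is done.

Besides the shell and the picture viewer there is one more tool, called after "Request:" by a JSON object that holds its "op" and its "data". send_rows: Moves the arm, as the interface text tells. Its arguments: {"type":"object","properties":{"deltas":{"type":"array"},"grip_force":{"type":"number"}},"required":["deltas"]}

```bash
mkdir -p pics; ls
cat > h.py <<'E'
from workcell import arm, eyes
import numpy as np, cv2
from scipy.spatial.transform import Rotation as R
def att(p):
    a=np.array(p["attitude"],float)
    if a.shape==(3,3): return a
    return R.from_quat([a[1],a[2],a[3],a[0]]).as_matrix()
def snap(name,fn=None):
    p=eyes.camera_params(name); im,d=eyes.capture(name)
    if fn: cv2.imwrite('pics/'+fn,im)
    return im,d,p
def K(p): return np.array([[p["fx"],0,p["cx"]],[0,p["fy"],p["cy"]],[0,0,1.]])
def cloud(d,p):
    h,w=d.shape; v,u=np.mgrid[0:h,0:w]
    pts=np.stack([u,v],-1).reshape(-1,1,2).astype(np.float64)
    n=cv2.undistortPoints(pts,K(p),np.array(p["dist"],float)).reshape(h,w,2)
    c=np.dstack([n[...,0]*d,n[...,1]*d,d])
    W=c@att(p).T+np.array(p["origin"],float)
    W[d<=0]=np.nan
    return W
def raypt(u,v,p,z):
    n=cv2.undistortPoints(np.array([[[u,v]]],float),K(p),np.array(p["dist"],float)).ravel()
    r=att(p)@np.array([n[0],n[1],1]); o=np.array(p["origin"],float)
    return o+r*(z-o[2])/r[2]
E
python3 - <<'E'
from h import *
print(arm.read_state()); 
for n in ("scene","top"):
    im,d,p=snap(n,n+"0.png"); print(p); np.savez('pics/'+n+'0.npz',im=im,d=d,W=cloud(d,p))
E
```

```text
pics
{'clock': 0.0, 'joint_positions': array([-1.32852292e+00,  5.28464180e-01,  1.43388800e+00,  1.03122164e-05,
        1.18139453e+00, -1.78526173e-01]), 'qd': array([-1.97241467e-03, -1.62506280e-03, -4.89106211e-05,  7.30024873e-04,
       -1.47636811e-03,  2.07889377e-03]), 'joint_efforts': array([-1.15659745e-04, -4.40040421e+01, -1.76592994e+01,  6.32997626e-02,
        5.81435440e-02, -1.61704470e-04]), 'ee_pos': array([ 255.14447993, -569.75508819,  221.57740506]), 'orientation': array([-0.14691714, -0.69149229, -0.14843973,  0.6915341 ]), 'contact_force': array([ 0.1068387 ,  0.3646319 , -0.05693435]), 'moment': array([-0.01120872,  0.00139962,  0.00924633]), 'finger_gap': 87.00482492614331}
{'fx': 481.46523349244364, 'fy': 481.46523349244364, 'cx': 283.33437505564024, 'cy': 214.73320103580215, 'dist': array([-0.15674727,  0.        ,  0.        ,  0.        ,  0.        ]), 'origin': array([ -121.96359159, -1398.62078415,   999.19752648]), 'attitude': array([-0.47630792,  0.85153855, -0.19673733,  0.09647434])}
{'fx': 473.4673848753648, 'fy': 473.4673848753648, 'cx': 282.6941414965703, 'cy': 207.247548801424, 'dist': array([-0.00489716,  0.        ,  0.        ,  0.        ,  0.        ]), 'origin': array([ 252.02360049,  -44.08527172, 1492.65369979]), 'attitude': array([ 0.05811609, -0.69484046,  0.71372356, -0.06646761])}
```

View pics/scene0.png

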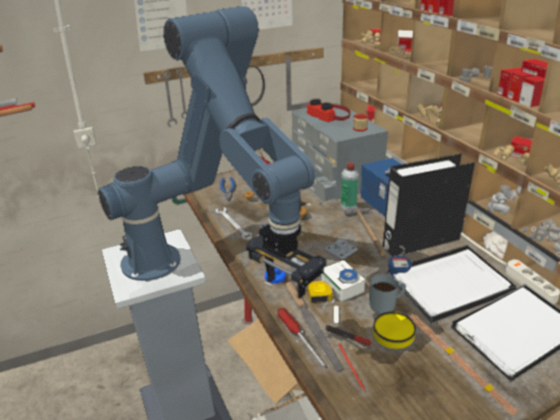

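View pics/top0.png

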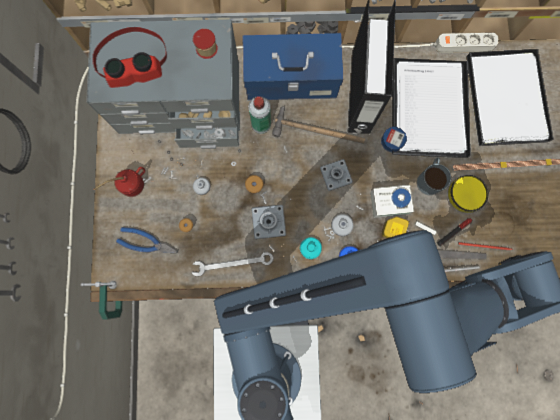

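Run:
```python
from h import *
z=np.load('pics/top0.npz'); im=z['im'];W=z['W']
c=im[150:280,110:420]; cv2.imwrite('pics/topcrop.png',cv2.resize(c,None,fx=2.58,fy=2.58,interpolation=cv2.INTER_CUBIC))
print(np.nanmedian(W[260:280,160:200,2]))
for n,(u,v) in dict(hl=(268,221),hs=(336,175),bl=(255,184),bs=(186,225),c1=(202,186),c2=(342,224),turq=(311,247),blue=(348,255),can=(130,180),mug=(433,178),tape=(396,230),plier=(140,240),hammer=(320,128)).items():
    w=W[v-12:v+13,u-12:u+13].reshape(-1,3); w=w[~np.isnan(w[:,2])]
    print(n,W[v,u].round(1),'max',w[:,2].max().round(1))
```

```text
-0.4159793662620359
hl [472.4 -17.7  15.1] max 46.5
hs [ 617.2 -240.1    9.9] max 41.0
bl [590.2  20.6  26.9] max 39.9
bs [464.6 237.8  27.3] max 38.4
c1 [588.1 188.5  26.3] max 38.5
c2 [ 454.1 -248.2   33.4] max 39.9
turq [ 385.  -148.9   34. ] max 41.7
blue [ 305.5 -154.7  751.6] max 782.5
can [602.6 402.5  70.6] max 117.4
mug [ 587.6 -535.9   60.1] max 95.0
tape [ 430.7 -415.2   34.8] max 835.7
plier [425.  388.7  -3.8] max 21.8
hammer [ 773.1 -193.9   21. ] max 30.3
```

View pics/topcrop.png

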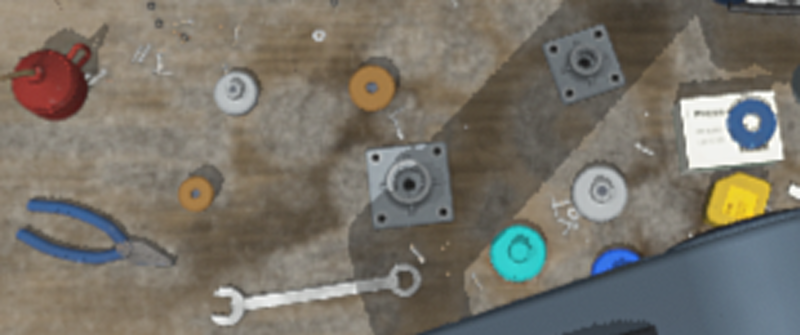

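Run:
```python
from h import *
s=arm.read_state();q=s['orientation'];T=R.from_quat([q[1],q[2],q[3],q[0]]).as_matrix();print(T.round(3))
p=eyes.camera_params('wrist');print(p['fx'],p['cx'],p['cy'],p['dist']);print((T.T@(np.array(p['origin'])-s['ee_pos'])).round(1));print((T.T@att(p)).round(3))
snap('wrist','w0.png')
```

```text
[[-0.     0.408 -0.913]
 [ 0.002 -0.913 -0.408]
 [-1.    -0.002 -0.   ]]
289.53279787230343 276.8859512661158 213.49333217772215 [0.00680881 0.         0.         0.         0.        ]
[-162.5   -0.3  -71.5]
[[-0.    -0.266  0.964]
 [ 1.    -0.     0.   ]
 [ 0.     0.964  0.266]]
```

View pics/w0.png

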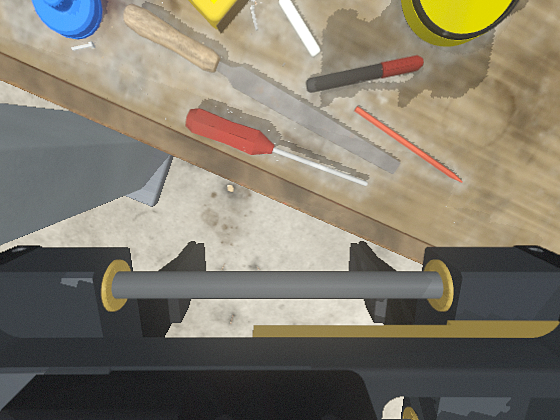

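Request:
{"op": "send_rows", "data": {"deltas": [[[10, 40, 10, 0, 0, -3, 87], [30, 110, 30, 0, 0, -8, 87], [145, 550, 30, 0, 0, -24.1, 87], [145, 550, 30, 0, 0, -24.1, 87], [145, 550, 30, 0, 0, -24.1, 87], [145, 550, 30, 0, 0, -24.1, 87], [145, 550, 30, 0, 0, -24.1, 87], [145, 550, 30, 0, 0, -24.1, 87], [145, 550, 30, 0, 0, -24.1, 87], [145, 550, 30, 0, 0, -24.1, 87], [145, 550, 30, 0, 0, -24.1, 87], [145, 550, 30, 0, 0, -24.1, 87], [145, 550, 30, 0, 0, -24.1, 87], [145, 550, 30, 0, 0, -24.1, 87], [145, 550, 30, 0, 0, -24.1, 87], [145, 550, 30, 0, 0, -24.1, 87], [145, 550, 30, 0, 0, -24.1, 87], [145, 550, 30, 0, 0, -24.1, 87]]]}}

```text
clock: 1.65
ee_pos: [400.2, -21.5, 252.5]
orientation: [0.0, -0.707, 0.001, 0.707]
contact_force: [-0.1, 0.3, 0.0]
finger_gap: 86.8
```

Run:
```python
from h import *
s=arm.read_state();print(s['clock'],s['ee_pos'],s['joint_positions'],s['orientation'],s['contact_force'])
im,d,p=snap('wrist','w1.png'); np.savez('pics/w1.npz',im=im,d=d,W=cloud(d,p),o=p['origin'],A=att(p))
cv2.imwrite('pics/w1b.png',cv2.resize(im,None,fx=1.42,fy=1.42,interpolation=cv2.INTER_CUBIC))
```

```text
1.65 [400.24640836 -21.51585362 252.47166951] [-3.33975137e-01  1.76904661e-01  1.91900143e+00 -4.76010243e-04
  1.04575344e+00  1.23846247e+00] [ 3.66032355e-04 -7.07036626e-01  6.25800777e-04  7.07176558e-01] [-0.14475401  0.33150847  0.03504172]
```

View pics/w1b.png

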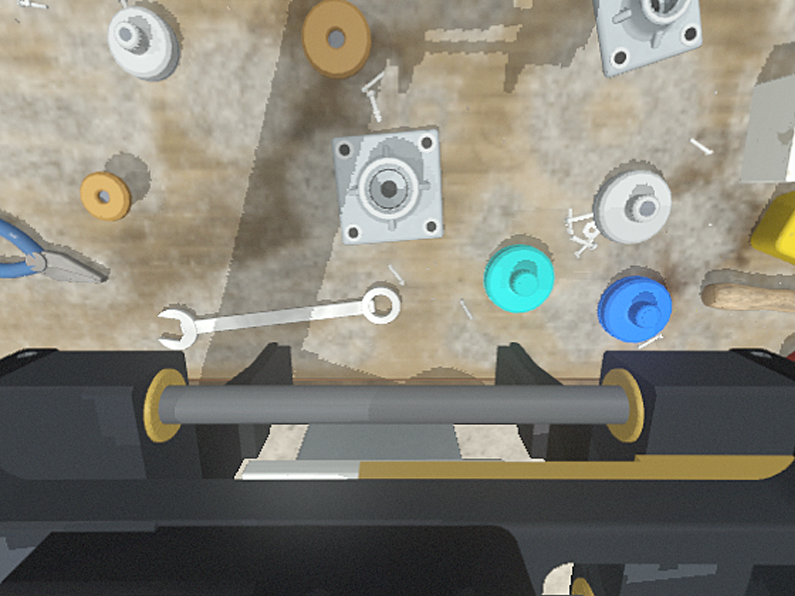

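```bash
cat >> h.py <<'E'
def ortho(im,p,z,x0,x1,y0,y1,s=0.4):
    # rows: x descending, cols: y descending
    xs=np.arange(x1,x0,-s); ys=np.arange(y1,y0,-s)
    X,Y=np.meshgrid(xs,ys,indexing='ij')
    P=np.stack([X,Y,np.full_like(X,z)],-1).reshape(-1,3)
    A=att(p); o=np.array(p["origin"],float)
    rv,_=cv2.Rodrigues(A.T); t=-A.T@o
    uv,_=cv2.projectPoints(P,rv,t,K(p),np.array(p["dist"],float))
    uv=uv.reshape(X.shape+(2,)).astype(np.float32)
    return cv2.remap(im,uv[...,0],uv[...,1],cv2.INTER_CUBIC)
E
python3 - <<'E'
from h import *
z=np.load('pics/w1.npz');im=z['im'];p=eyes.camera_params('wrist');p['origin']=z['o']
q=R.from_matrix(z['A']).as_quat();p['attitude']=[q[3],q[0],q[1],q[2]]
tiles=[]
for n,(x,y),h in (('hl',(472,-18),40),('bl',(590,20),31),('bs',(465,238),31),('c1',(588,188),34),('c2',(454,-248),34),('c2low',(454,-248),18)):
    o=ortho(im,p,h,x-50,x+50,y-50,y+50,0.4)
    o=cv2.copyMakeBorder(o,0,0,0,0,0)
    for k in range(0,250,25):  # 10mm ticks
        cv2.line(o,(k,0),(k,4 if k!=125 else 12),(0,0,255),1);cv2.line(o,(0,k),(4 if k!=125 else 12,k),(0,0,255),1)
    tiles.append(o)
m=np.vstack([np.hstack(tiles[:3]),np.hstack(tiles[3:])]);cv2.imwrite('pics/o1.png',m)
E
```

```text
(no output)
```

View pics/o1.png

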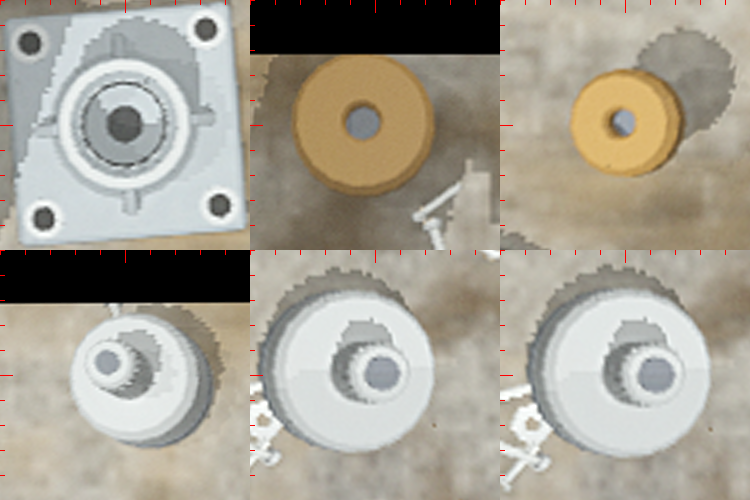

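Request:
{"op": "send_rows", "data": {"deltas": [[[60, -40, 10, 0, 0, 0, 87], [120, -80, 20, 0, 0, 0, 87], [120, -80, 20, 0, 0, 0, 87], [120, -80, 20, 0, 0, 0, 87], [120, -80, 20, 0, 0, 0, 87], [120, -80, 20, 0, 0, 0, 87], [120, -80, 20, 0, 0, 0, 87]]]}}

```text
clock: 2.28
ee_pos: [518.7, -100.9, 271.8]
orientation: [0.001, -0.706, 0.0, 0.708]
contact_force: [0.6, 1.0, 0.7]
finger_gap: 87.1
```

```bash
cat >> h.py <<'E'
def save(fn,im,d,p): np.savez('pics/'+fn,im=im,d=d,o=p['origin'],A=att(p))
def load(fn):
    z=np.load('pics/'+fn);p=dict(eyes.camera_params('wrist'));p['origin']=z['o']
    q=R.from_matrix(z['A']).as_quat();p['attitude']=[q[3],q[0],q[1],q[2]]
    return z['im'],z['d'],p
from scipy.ndimage import map_coordinates
from scipy.optimize import minimize
def fitc(im,p,xy,circles,rng=8):
    """circles: list of (radius,z). maximise mean |radial gradient| over circles; returns xy,score"""
    g=cv2.cvtColor(im,cv2.COLOR_BGR2GRAY).astype(float)
    A=att(p);o=np.array(p["origin"],float);rv,_=cv2.Rodrigues(A.T);t=-A.T@o
    th=np.linspace(0,2*np.pi,120,endpoint=False);c,s=np.cos(th),np.sin(th)
    def sc(x,y):
        tot=0
        for r,z in circles:
            vals=[]
            for rr in (r-.9,r+.9):
                P=np.stack([x+rr*c,y+rr*s,np.full_like(c,z)],-1)
                uv=cv2.projectPoints(P,rv,t,K(p),np.array(p["dist"],float))[0].reshape(-1,2)
                vals.append(map_coordinates(g,[uv[:,1],uv[:,0]],order=1,mode='nearest'))
            dd=vals[1]-vals[0]
            tot+=np.minimum(np.abs(dd),25).mean()*.5+abs(np.clip(dd,-25,25).mean())*.5
        return tot/len(circles)
    best=None
    for step,R_ in ((1.0,rng),(0.25,1.25)):
        cx,cy=best[1:] if best else xy
        for dx in np.arange(-R_,R_+.01,step):
            for dy in np.arange(-R_,R_+.01,step):
                v=sc(cx+dx,cy+dy)
                if best is None or v>best[0]: best=(v,cx+dx,cy+dy)
    return best
OBJ=dict(hl=[(27,40),(17.75,36)],hs=[(20,34),(11.75,30)],bl=[(29,28),(7,31)],bs=[(22,28),(5.5,31)],c1=[(27,18),(10,34)],c2=[(34,18),(12,34)])
E
python3 - <<'E'
from h import *
s=arm.read_state();print(s['clock'],s['ee_pos'])
im,d,p=snap('wrist','w2.png'); save('w2.npz',im,d,p)
E
python3 - <<'E'
from h import *
G=dict(hl=(472,-18),hs=(617,-242),bl=(590,20),bs=(465,238),c1=(588,188),c2=(454,-248))
for f in ('w1.npz','w2.npz'):
    im,d,p=load(f)
    for n in G:
        b=fitc(im,p,G[n],OBJ[n],10); print(f,n,np.round(b,2))
im,d,p=load('w2.npz'); W=cloud(d,p)
tiles=[ortho(im,p,h,x-50,x+50,y-50,y+50,0.4) for (x,y),h in ((G['hl'],40),(G['hs'],34),(G['bl'],31),(G['c1'],34))]
cv2.imwrite('pics/o2.png',np.vstack([np.hstack(tiles[:2]),np.hstack(tiles[2:])]))
m=(np.abs(W[...,0]-617)<45)&(np.abs(W[...,1]+242)<45)
w=W[m]; 
for r0,r1 in ((13,19),(22,26),(26,30),(30,34)):
    rr=np.hypot(w[:,0]-617,w[:,1]+241); k=(rr>r0)&(rr<r1); print(r0,np.percentile(w[k,2],[5,50,90,99]).round(1))
E
```

```text
2.2833 [ 518.72684826 -100.91669536  271.75998592]
w1.npz hl [ 23.76 472.75 -17.5 ]
w1.npz hs [  16.79  620.25 -237.75]
w1.npz bl [ 11.68 592.    25.  ]
w1.npz bs [ 16.42 466.25 238.5 ]
w1.npz c1 [ 18.71 592.   193.  ]
w1.npz c2 [  20.62  455.   -248.25]
w2.npz hl [ 19.43 474.25 -18.25]
w2.npz hs [  22.35  619.75 -238.5 ]
w2.npz bl [ 11.82 593.    24.5 ]
w2.npz bs [ 16.09 466.5  240.25]
w2.npz c1 [ 17.12 592.25 192.75]
w2.npz c2 [  16.58  456.   -249.  ]
13 [18.9 33.8 35.3 36.3]
22 [ 9.7 13.3 19.8 32.8]
26 [ 9.3 10.8 15.6 19.3]
30 [ 9.2 10.7 12.2 16.2]
```

View pics/w2.png

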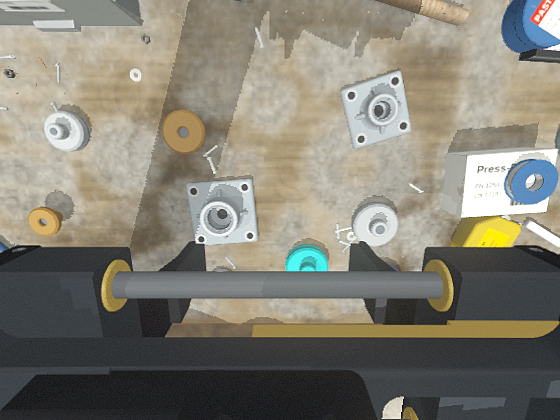

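View pics/o2.png

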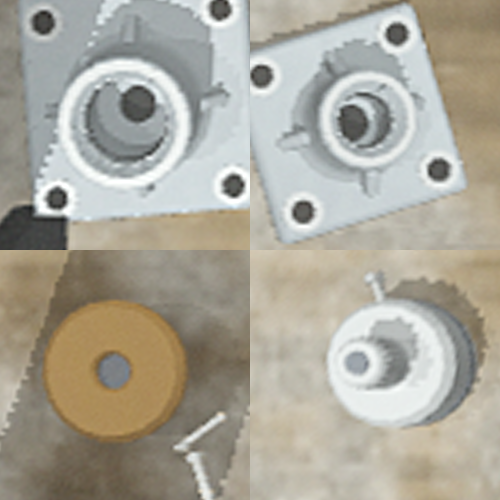

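Request:
{"op": "send_rows", "data": {"deltas": [[[15, 25, -20, 0, 0, 0, 87], [72, 125, -190, 0, 0, 0, 87], [72, 125, -190, 0, 0, 0, 87], [72, 125, -190, 0, 0, 0, 87], [72, 125, -190, 0, 0, 0, 87], [72, 125, -190, 0, 0, 0, 87], [72, 125, -190, 0, 0, 0, 87], [72, 125, -190, 0, 0, 0, 87], [72, 125, -190, 0, 0, 0, 87], [72, 125, -190, 0, 0, 0, 87], [72, 125, -190, 0, 0, 0, 87]]]}}

```text
clock: 3.25
ee_pos: [593.2, 23.5, 85.0]
orientation: [-0.0, 0.709, -0.001, -0.706]
contact_force: [-0.8, -0.5, 0.3]
finger_gap: 87.1
```

Run:
```python
from h import *
s=arm.read_state();print(s['clock'],s['ee_pos'],s['contact_force'])
im,d,p=snap('wrist','w3.png'); save('w3.npz',im,d,p)
print(fitc(im,p,(592,24.7),OBJ['bl'][1:],8),fitc(im,p,(592,24.7),OBJ['bl'],8))
```

```text
3.25 [593.23105623  23.48365173  85.01676016] [-0.8347956  -0.53460201  0.25262887]
(np.float64(12.852251740816419), np.float64(592.5), np.float64(24.2)) (np.float64(11.564963075732749), np.float64(592.25), np.float64(23.45))
```

View pics/w3.png

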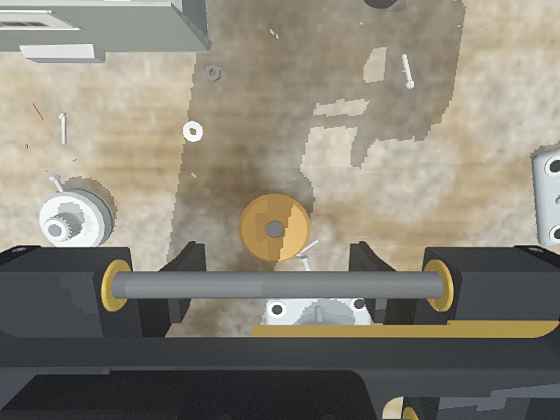

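Request:
{"op": "send_rows", "data": {"deltas": [[[-0.5, 0.5, -35, 0, 0, 0, 87], [-0.5, 0.5, -60, 0, 0, 0, 87], [-0.5, 0.5, -74, 0, 0, 0, 87], [-0.5, 0.5, -74, 0, 0, 0, 87], [-0.5, 0.5, -74, 0, 0, 0, 87], [-0.5, 0.5, -74, 0, 0, 0, 50], [-0.5, 0.5, -74, 0, 0, 0, 50], [-0.5, 0.5, -74, 0, 0, 0, 50], [-0.5, 0.5, -74, 0, 0, 0, 50], [-0.5, 0.5, -74, 0, 0, 0, 50], [-0.5, 0.5, -74, 0, 0, 0, 50], [-0.5, 0.5, -74, 0, 0, 0, 50]]], "grip_force": 25}}

```text
clock: 4.3
ee_pos: [592.1, 25.2, 9.1]
orientation: [0.0, 0.707, 0.0, -0.707]
contact_force: [-1.0, 0.5, 4.4]
finger_gap: 56.4
```

Request:
{"op": "send_rows", "data": {"deltas": [[[0, 0, 0, 0, 0, 0, 50], [0, 0, 0, 0, 0, 0, 50]]]}}

```text
clock: 4.47
ee_pos: [592.2, 25.2, 9.1]
orientation: [0.0, 0.707, 0.0, -0.707]
contact_force: [-0.9, 0.6, 4.3]
finger_gap: 56.6
```

Run:
```python
from h import *
s=arm.read_state();print(s['clock'],s['ee_pos'],s['contact_force'],s['moment'],s['finger_gap'])
im,d,p=snap('wrist'); save('w4.npz',im,d,p)
cv2.imwrite('pics/w4.png',cv2.resize(im[150:330,150:420],None,fx=2.9,fy=2.9,interpolation=cv2.INTER_CUBIC))
```

```text
4.4667 [592.15087304  25.1755038    9.10955996] [-0.91383213  0.56991683  4.30099173] [ 0.21186358  0.10839949 -0.00587897] 56.635368031354524
```

View pics/w4.png

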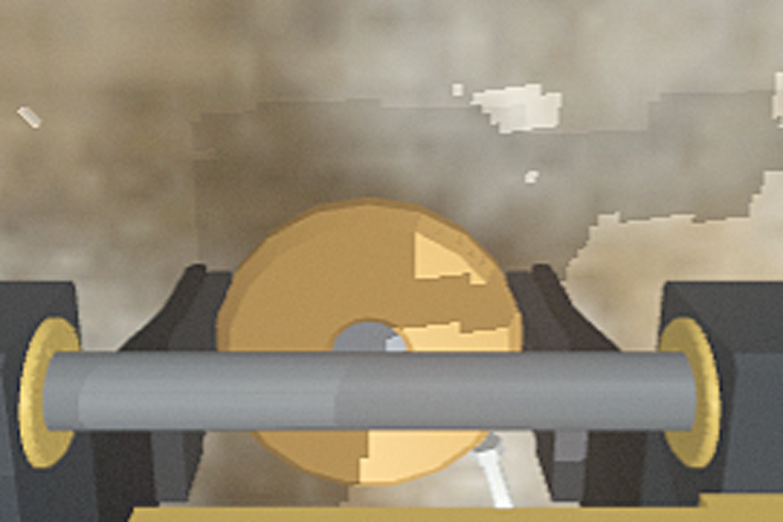

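Request:
{"op": "send_rows", "data": {"deltas": [[[0, 0, 5, 0, 0, 0, 50], [0, 0, 15, 0, 0, 0, 50], [0, 0, 35, 0, 0, 0, 50], [0, 0, 60, 0, 0, 0, 50], [0, 0, 80, 0, 0, 0, 50], [0, 0, 80, 0, 0, 0, 50], [0, 0, 80, 0, 0, 0, 50]]], "grip_force": 35}}

```text
clock: 5.1
ee_pos: [592.4, 24.9, 89.5]
orientation: [0.0, 0.708, -0.0, -0.706]
contact_force: [0.3, -1.3, -2.9]
finger_gap: 56.3
```

Run:
```python
from h import *
s=arm.read_state();print(s['clock'],s['ee_pos'],s['contact_force'],s['moment'],s['finger_gap'])
im,d,p=snap('wrist'); save('w5.npz',im,d,p)
cv2.imwrite('pics/w5.png',cv2.resize(im[150:330,150:420],None,fx=2.9,fy=2.9,interpolation=cv2.INTER_CUBIC))
x,y,z=s['ee_pos']
W=cloud(d,p);m=(np.hypot(W[...,0]-x,W[...,1]-y)<25)&(W[...,0]>x+10);w=W[m];print(len(w),np.percentile(w[:,2],[10,50,90])-z)
for h in (18,19,20,21,22,23,24): print(h,np.round(fitc(im,p,(x,y),[(7,z+h)],4),2))
```

```text
5.1 [592.38006922  24.8957439   89.45024658] [ 0.25402638 -1.30113232 -2.93444652] [ 0.02434242  0.0589143  -0.05492382] 56.27576209050401
8182 [ 21.54154329 107.04024136 121.3349284 ]
18 [ 11.85 591.88  24.15]
19 [ 11.9  592.38  24.15]
20 [ 11.91 592.88  24.15]
21 [ 11.85 593.38  24.15]
22 [ 11.95 593.63  24.4 ]
23 [ 12.14 594.13  24.4 ]
24 [ 12.25 594.63  24.4 ]
```

View pics/w5.png

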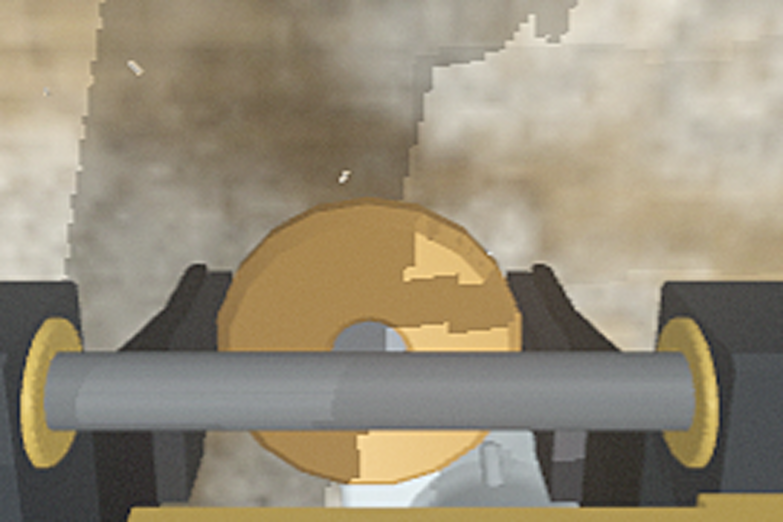

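Request:
{"op": "send_rows", "data": {"deltas": [[[-10, -4, 0, 0, 0, 0, 50], [-35, -12, 0, 0, 0, 0, 50], [-70, -25, 0, 0, 0, 0, 50], [-100, -35, 0, 0, 0, 0, 50], [-115, -40, 0, 0, 0, 0, 50], [-120, -42, -5, 0, 0, 0, 50], [-120, -42, -20, 0, 0, 0, 50], [-120, -42, -32, 0, 0, 0, 50], [-120, -42, -36, 0, 0, 0, 50], [-120, -42, -36, 0, 0, 0, 50], [-120, -42, -36, 0, 0, 0, 50]]]}}

```text
clock: 6.07
ee_pos: [472.0, -16.8, 51.9]
orientation: [-0.0, -0.707, -0.0, 0.707]
contact_force: [-0.7, -0.0, -3.3]
finger_gap: 56.2
```

Run:
```python
from h import *
s=arm.read_state();print(s['clock'],s['ee_pos'],s['contact_force'],s['moment'],s['finger_gap'])
im,d,p=snap('wrist'); save('w6.npz',im,d,p)
cv2.imwrite('pics/w6.png',cv2.resize(im[150:330,150:420],None,fx=2.9,fy=2.9,interpolation=cv2.INTER_CUBIC))
im,d,p=snap('top'); cv2.imwrite('pics/t6.png',cv2.resize(im[150:290,180:360],None,fx=4,fy=4))
```

```text
6.0667 [472.0097358  -16.82200898  51.85988828] [-0.72383028 -0.00594133 -3.33008762] [ 0.02449342 -0.01342493 -0.04208646] 56.246237405315235
```

View pics/w6.png

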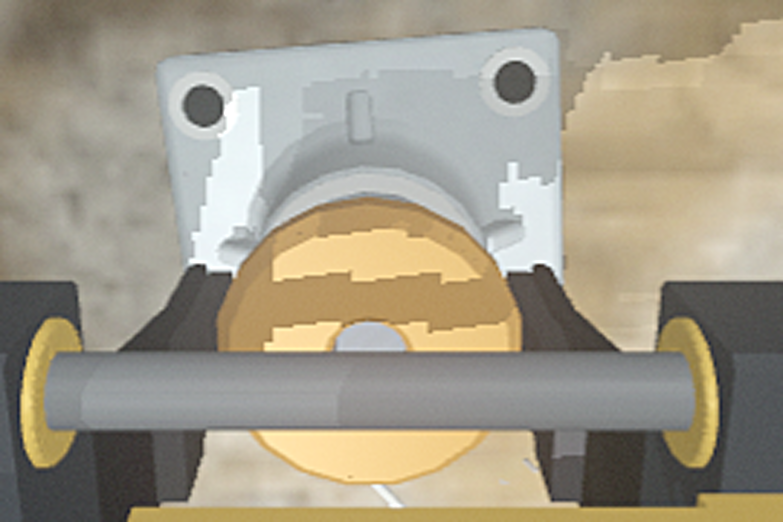

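Request:
{"op": "send_rows", "data": {"deltas": [[[0.3, -0.5, -3, 0, 0, 0, 50], [0.3, -0.5, -6, 0, 0, 0, 50], [0.3, -0.5, -9, 0, 0, 0, 50], [0.3, -0.5, -10, 0, 0, 0, 50], [0.3, -0.5, -10, 0, 0, 0, 50]]]}}

```text
clock: 6.58
ee_pos: [471.9, -17.4, 42.3]
orientation: [-0.0, -0.707, -0.0, 0.707]
contact_force: [0.3, 0.0, -2.6]
finger_gap: 56.3
```

Request:
{"op": "send_rows", "data": {"deltas": [[[0, 0, -2, 0, 0, 0, 50], [0, 0, -4, 0, 0, 0, 50], [0, 0, -6, 0, 0, 0, 50], [0, 0, -6, 0, 0, 0, 50]]]}}

```text
clock: 6.92
ee_pos: [472.5, -17.4, 36.3]
orientation: [-0.0, 0.707, -0.0, -0.707]
contact_force: [0.2, 1.6, -4.2]
finger_gap: 56.7
```

Request:
{"op": "send_rows", "data": {"deltas": [[[0, 0, -2, 0, 0, 0, 50], [0, 0, -4, 0, 0, 0, 50], [0, 0, -5, 0, 0, 0, 50], [0, 0, -5, 0, 0, 0, 50]]], "grip_force": 45}}

```text
clock: 7.25
ee_pos: [472.8, -17.6, 31.6]
orientation: [0.0, 0.708, -0.0, -0.707]
contact_force: [1.4, 1.1, -1.8]
finger_gap: 56.1
```

Request:
{"op": "send_rows", "data": {"deltas": [[[0, 0, -1.5, 0, 0, 0, 50], [0, 0, -3, 0, 0, 0, 50], [0, 0, -4, 0, 0, 0, 50], [0, 0, -4, 0, 0, 0, 50]]]}}

```text
clock: 7.58
ee_pos: [472.7, -17.6, 27.5]
orientation: [0.0, 0.708, -0.0, -0.707]
contact_force: [1.8, 1.2, -1.0]
finger_gap: 56.4
```

Run:
```python
from h import *
s=arm.read_state();print(s['clock'],s['ee_pos'],s['contact_force'],s['moment'],s['finger_gap'])
x,y,z=s['ee_pos']
for f in('w5','w6',None):
    if f: im,d,p=load(f+'.npz')
    else: im,d,p=snap('wrist'); save('w7.npz',im,d,p)
    dd=d[210:235,255:295]; print(f,np.median(dd))
    m=d[195:262,225:330]; print(np.median(m[m>100]))
cv2.imwrite('pics/w7.png',cv2.resize(im[150:330,150:420],None,fx=2.9,fy=2.9,interpolation=cv2.INTER_CUBIC))
```

```text
7.5833 [472.71288067 -17.59646237  27.50738872] [ 1.81594283  1.24522641 -0.96800487] [ 0.14928891 -0.32517231 -0.01196924] 56.357410006643235
w5 150.035
164.33678
w6 150.02214
165.12134
None 149.96509
161.21945
```

View pics/w7.png

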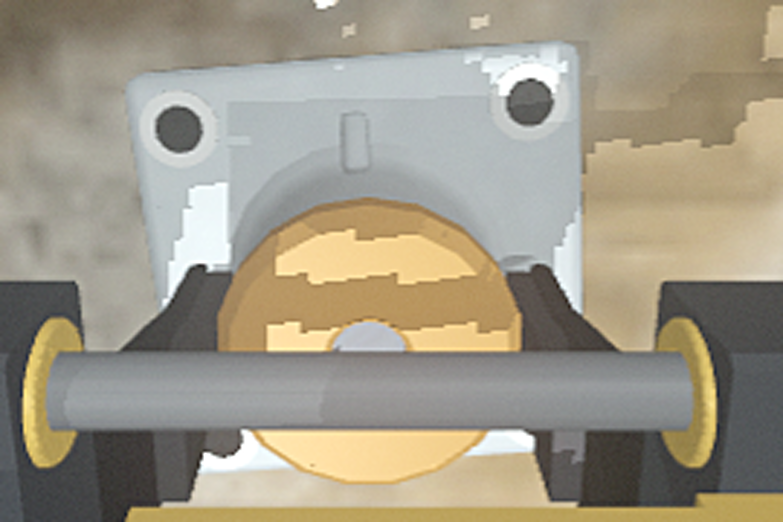

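Request:
{"op": "send_rows", "data": {"deltas": [[[0, 0, -0.5, 0, 0, 0, 50], [0, 0, -1, 0, 0, 0, 50], [0, 0, -1.5, 0, 0, 0, 50], [0, 0, -1.5, 0, 0, 0, 50]]]}}

```text
clock: 7.97
ee_pos: [472.8, -17.6, 27.0]
orientation: [0.0, 0.708, -0.0, -0.706]
contact_force: [2.0, 0.9, 10.2]
finger_gap: 56.3
```

Request:
{"op": "send_rows", "data": {"deltas": [[[0, 0, -1, 0, 0, 0, 50], [0, 0, -1, 0, 0, 0, 50], [0, 0, -1, 0, 0, 0, 50]]]}}

```text
clock: 8.22
ee_pos: [472.8, -17.6, 27.0]
orientation: [0.0, 0.708, -0.0, -0.706]
contact_force: [-0.6, 0.5, 18.8]
finger_gap: 56.4
```

Request:
{"op": "send_rows", "data": {"deltas": [[[0, 0, 2.5, 0, 0, 0, 50], [0, 0, 2.5, 0, 0, 0, 80], [0, 0, 2.5, 0, 0, 0, 80], [0, 0, 2.5, 0, 0, 0, 80], [0, 0, 2.5, 0, 0, 0, 80], [0, 0, 2.5, 0, 0, 0, 80], [0, 0, 20, 0, 0, 0, 80], [0, 0, 45, 0, 0, 0, 40], [0, 0, 45, 0, 0, 0, 0], [0, 0, 45, 0, 0, 0, 0], [0, 0, 45, 0, 0, 0, 0], [0, 0, 45, 0, 0, 0, 0], [0, 0, 45, 0, 0, 0, 0], [0, 0, 45, 0, 0, 0, 0], [0, 0, 45, 0, 0, 0, 0], [0, 0, 45, 0, 0, 0, 0]]]}}

```text
clock: 9.55
ee_pos: [471.9, -17.4, 69.7]
orientation: [0.0, -0.707, -0.0, 0.707]
contact_force: [-0.5, -0.5, -0.2]
finger_gap: 28.0
```

Run:
```python
from h import *
s=arm.read_state();print(s['clock'],s['ee_pos'],s['contact_force'],s['moment'],s['finger_gap'])
im,d,p=snap('wrist'); save('w8.npz',im,d,p)
cv2.imwrite('pics/w8.png',cv2.resize(im[100:330,150:420],None,fx=2.6,fy=2.6,interpolation=cv2.INTER_CUBIC))
W=cloud(d,p);x,y=473,-17.6
m=(np.hypot(W[...,0]-x,W[...,1]-y)<25)&(W[...,0]>x+12);w=W[m];print(len(w),np.percentile(w[:,2],[10,50,90]))
A=np.c_[w[:,:2]-[x,y],np.ones(len(w))];k=np.abs(w[:,2]-49)<8;print(np.linalg.lstsq(A[k],w[k,2],rcond=None)[0])
```

```text
9.55 [471.91963188 -17.41389196  69.67631996] [-0.53376794 -0.49644945 -0.23231018] [ 0.03671091 -0.0041     -0.02868164] 27.951891346989758
9101 [143.88882071 180.92674572 191.44141352]
[1.68818522e-02 2.37091380e-04 5.02091268e+01]
```

View pics/w8.png

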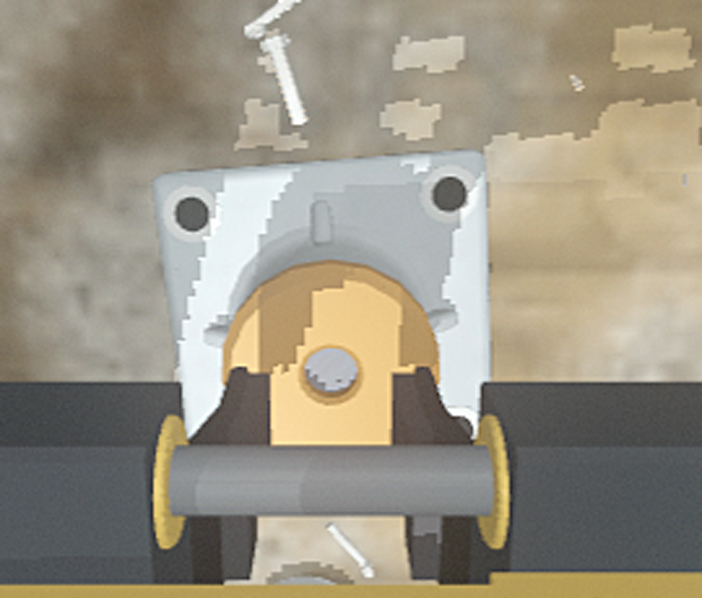

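Request:
{"op": "send_rows", "data": {"deltas": [[[0, 0, -3, 0, 0, 0, 0], [0, 0, -8, 0, 0, 0, 0], [0, 0, -12, 0, 0, 0, 0], [0, 0, -16, 0, 0, 0, 0], [0, 0, -18, 0, 0, 0, 0], [0, 0, -20, 0, 0, 0, 0], [0, 0, -22, 0, 0, 0, 0], [0, 0, -23, 0, 0, 0, 0], [0, 0, -23, 0, 0, 0, 0]]]}}

```text
clock: 10.35
ee_pos: [472.3, -17.4, 49.3]
orientation: [0.0, 0.708, -0.0, -0.707]
contact_force: [-3.6, 1.2, 23.2]
finger_gap: 0.1
```

Request:
{"op": "send_rows", "data": {"deltas": [[[0, 0, 15, 0, 0, 0, 0], [0, 0, 45, 0, 0, 0, 30], [-5, -50, 70, 0, 0, 0, 60], [-17, -231, 70, 0, 0, 0, 60], [-17, -231, 70, 0, 0, 0, 60], [-17, -231, 70, 0, 0, 0, 60], [-17, -231, 70, 0, 0, 0, 60], [-17, -231, 70, 0, 0, 0, 60], [-17, -231, 70, 0, 0, 0, 60], [-17, -231, 70, 0, 0, 0, 60], [-17, -231, 70, 0, 0, 0, 60], [-17, -231, 70, 0, 0, 0, 60], [-17, -231, 70, 0, 0, 0, 60]]]}}

```text
clock: 11.43
ee_pos: [454.9, -246.6, 116.9]
orientation: [-0.0, -0.707, -0.001, 0.707]
contact_force: [0.8, 0.9, 0.9]
finger_gap: 59.3
```

Run:
```python
from h import *
s=arm.read_state();print(s['clock'],s['ee_pos'],s['contact_force'],s['finger_gap'])
im,d,p=snap('wrist'); save('w9.npz',im,d,p)
cv2.imwrite('pics/w9.png',cv2.resize(im[:330],None,fx=1.42,fy=1.42,interpolation=cv2.INTER_CUBIC))
x,y,z=s['ee_pos']
print(fitc(im,p,(455,-248.5),[(12,34)],6),fitc(im,p,(455,-248.5),[(34,18)],6),fitc(im,p,(455,-248.5),OBJ['c2'],6))
```

```text
11.4333 [ 454.85579234 -246.64470402  116.851888  ] [0.82630724 0.89684495 0.91648387] 59.31659987011481
(np.float64(17.039627398852463), np.float64(459.5), np.float64(-250.0)) (np.float64(19.91151713012583), np.float64(456.0), np.float64(-250.25)) (np.float64(15.453444254829414), np.float64(455.5), np.float64(-250.25))
```

View pics/w9.png

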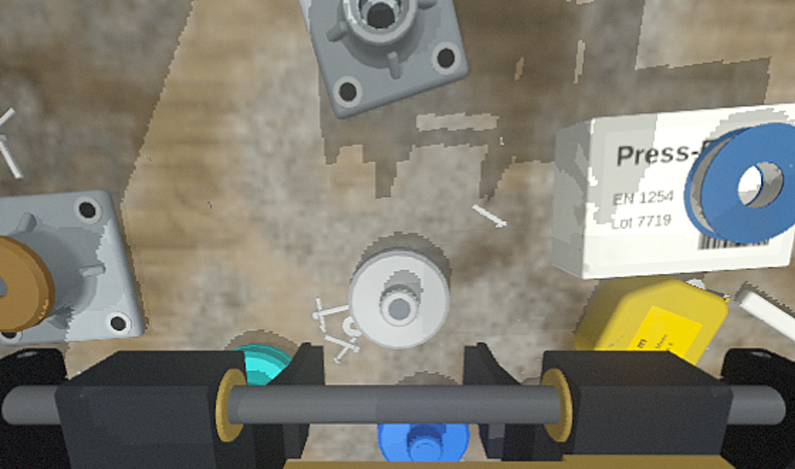

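Run:
```python
from h import *
im,d,p=load('w9.npz');W=cloud(d,p)
print(W[130,420],W[170,450],W[85,410],W[140,400])
t=[ortho(im,p,h,415,495,-290,-210,0.25) for h in (34,18)]
for o in t:
    o[160,150:170]=(0,0,255);o[150:170,160]=(0,0,255)
cv2.imwrite('pics/o9.png',np.hstack(t))
```

```text
[ 528.88653418 -355.0200711    50.75767006] [ 498.77297462 -382.50548515   50.80108561] [ 5.67829734e+02 -3.65038756e+02 -2.42524916e-01] [ 521.00983181 -351.02988303   25.80931613]
```

View pics/o9.png

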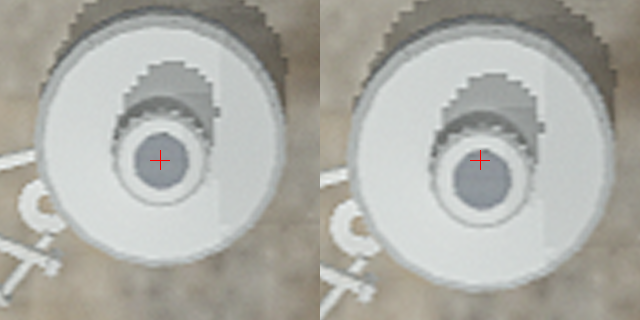

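Request:
{"op": "send_rows", "data": {"deltas": [[[0, -1.5, -30, 0, 0, 0, 50], [0, -3, -60, 0, 0, 0, 45], [0, -3, -80, 0, 0, 0, 45], [0, -3, -90, 0, 0, 0, 45], [0, -3, -95, 0, 0, 0, 45], [0, -3, -95, 0, 0, 0, 45], [0, -3, -95, 0, 0, 0, 45]]], "grip_force": 20}}

```text
clock: 12.07
ee_pos: [455.7, -251.4, 22.6]
orientation: [0.001, 0.707, 0.0, -0.707]
contact_force: [0.1, -0.4, 1.3]
finger_gap: 45.0
```

Run:
```python
from h import *
s=arm.read_state();print(s['clock'],s['ee_pos'],s['contact_force'],s['finger_gap'])
im,d,p=snap('wrist'); save('w10.npz',im,d,p)
cv2.imwrite('pics/w10.png',cv2.resize(im[150:330,150:420],None,fx=2.9,fy=2.9,interpolation=cv2.INTER_CUBIC))
```

```text
12.0667 [ 455.66032988 -251.42733051   22.60306059] [ 0.07595397 -0.38055316  1.29601119] 45.03911586274105
```

View pics/w10.png

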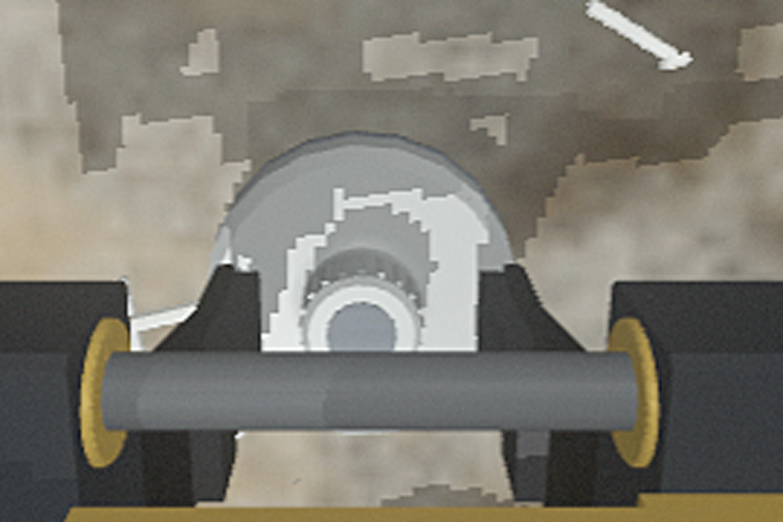

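Request:
{"op": "send_rows", "data": {"deltas": [[[0, 1, -1.5, 0, 0, 0, 45], [0, 1, -1.5, 0, 0, 0, 15], [0, 1, -1.5, 0, 0, 0, 15], [0, 1, -1.5, 0, 0, 0, 15], [0, 1, -1.5, 0, 0, 0, 15], [0, 1, -1.5, 0, 0, 0, 15], [0, 1, -1.5, 0, 0, 0, 15], [0, 1, -1.5, 0, 0, 0, 15], [0, 1, -1.5, 0, 0, 0, 15]]], "grip_force": 25}}

```text
clock: 12.87
ee_pos: [455.2, -250.5, 20.8]
orientation: [0.0, 0.707, -0.0, -0.707]
contact_force: [-0.4, 1.0, 3.7]
finger_gap: 22.8
```

Request:
{"op": "send_rows", "data": {"deltas": [[[0, 0, 5, 0, 0, 0, 15], [0, 0, 15, 0, 0, 0, 15], [0, 0, 35, 0, 0, 0, 15], [0, 0, 60, 0, 0, 0, 15], [0, 0, 80, 0, 0, 0, 15], [0, 0, 80, 0, 0, 0, 15], [0, 0, 80, 0, 0, 0, 15]]]}}

```text
clock: 13.45
ee_pos: [455.7, -250.9, 101.8]
orientation: [0.001, 0.708, -0.001, -0.706]
contact_force: [0.3, -0.4, -1.9]
finger_gap: 23.1
```

Run:
```python
from h import *
s=arm.read_state();print(s['clock'],s['ee_pos'],s['contact_force'],s['moment'],s['finger_gap'])
im,d,p=snap('wrist'); save('w11.npz',im,d,p)
cv2.imwrite('pics/w11.png',cv2.resize(im[150:330,150:420],None,fx=2.9,fy=2.9,interpolation=cv2.INTER_CUBIC))
x,y,z=s['ee_pos']
# z of hub top rel TCP 34-21=13, cup top -3
print(fitc(im,p,(x,y),[(34,z-3.)],5),x,y)
W=cloud(d,p);m=(np.hypot(W[...,0]-x,W[...,1]-y)<31)&(W[...,0]>x+16)&(abs(W[...,2]-z+3)<6);w=W[m];A=np.c_[w[:,:2]-[x,y],np.ones(len(w))];print(len(w),np.linalg.lstsq(A,w[:,2]-z,rcond=None)[0])
```

```text
13.45 [ 455.68402063 -250.89472633  101.82192166] [ 0.27756277 -0.41395517 -1.85925305] [-0.02324704  0.00766008  0.00239282] 23.067748665753776
(np.float64(12.965576449912536), np.float64(458.68402063020574), np.float64(-250.8947263295322)) 455.68402063020574 -250.8947263295322
1531 [-0.00519196 -0.00273031 -2.3055605 ]
```

View pics/w11.png

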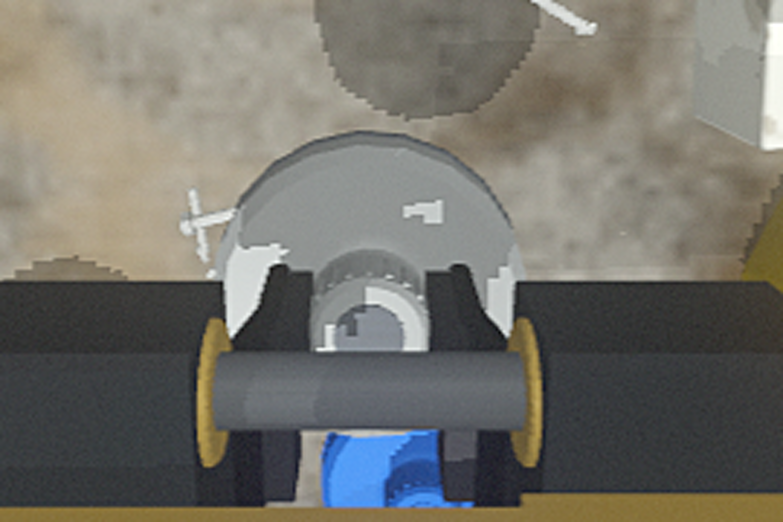

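Request:
{"op": "send_rows", "data": {"deltas": [[[-3, 10, 5, 0, 0, 0, 15], [-10, 40, 15, 0, 0, 0, 15], [-18, 75, 25, 0, 0, 0, 15], [-26, 115, 30, 0, 0, 0, 15], [-34, 155, 30, 0, 0, 0, 15], [-41, 190, 30, 0, 0, 0, 15], [-47, 218, 30, 0, 0, 0, 15], [-50, 230, 30, 0, 0, 0, 15], [-50, 233, 30, 0, 0, 0, 15], [-50, 233, 30, 0, 0, 0, 15], [-50, 233, 30, 0, 0, 0, 15], [-50, 233, 30, 0, 0, 0, 15]]]}}

```text
clock: 14.5
ee_pos: [405.8, -18.4, 130.4]
orientation: [-0.0, 0.707, -0.0, -0.707]
contact_force: [-0.4, -0.8, -1.7]
finger_gap: 23.1
```

Run:
```python
from h import *
s=arm.read_state();print(s['clock'],s['ee_pos'],s['contact_force'],s['finger_gap'])
im,d,p=snap('wrist'); save('w12.npz',im,d,p)
cv2.imwrite('pics/w12.png',im[:330])
x,y,z=s['ee_pos']
for c in ([(7,49)],[(26,49)],[(29,46)],[(7,49),(26,49),(29,46)]): print(np.round(fitc(im,p,(473,-17.6),c,5),2))
t=ortho(im,p,49,433,513,-58,22,0.2); t[200,190:210]=(0,0,255);t[190:210,200]=(0,0,255);cv2.imwrite('pics/o12.png',t)
```

```text
14.5 [405.84775711 -18.40722862 130.38751005] [-0.44772112 -0.83319298 -1.71471619] 23.14588810064646
[ 12.11 474.25 -17.1 ]
[ 21.43 472.25 -17.6 ]
[ 24.29 472.   -17.6 ]
[ 17.21 472.   -17.6 ]
```

View pics/w12.png

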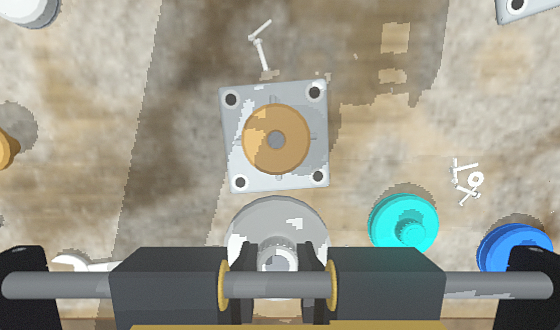

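View pics/o12.png

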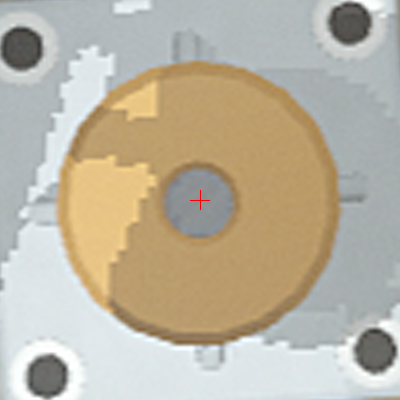

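Request:
{"op": "send_rows", "data": {"deltas": [[[8, 0, 0, 0, 0, 0, 15], [25, 0.3, 0, 0, 0, 0, 15], [45, 0.7, 0, 0, 0, 0, 15], [60, 0.7, -5, 0, 0, 0, 15], [66, 0.7, -20, 0, 0, 0, 15], [67, 0.7, -40, 0, 0, 0, 15], [67, 0.7, -50, 0, 0, 0, 15], [67, 0.7, -54, 0, 0, 0, 15], [67, 0.7, -54, 0, 0, 0, 15], [67, 0.7, -54, 0, 0, 0, 15]]]}}

```text
clock: 15.38
ee_pos: [472.6, -17.2, 76.6]
orientation: [-0.0, 0.707, -0.0, -0.707]
contact_force: [-0.5, 0.4, -1.1]
finger_gap: 22.7
```

Run:
```python
from h import *
s=arm.read_state();print(s['clock'],s['ee_pos'],s['contact_force'],s['moment'],s['finger_gap'])
im,d,p=snap('wrist'); save('w13.npz',im,d,p)
cv2.imwrite('pics/w13.png',cv2.resize(im[120:330,150:420],None,fx=2.8,fy=2.8,interpolation=cv2.INTER_CUBIC))
```

```text
15.3833 [472.64150964 -17.22436958  76.56724161] [-0.52435611  0.3723264  -1.09997337] [ 0.05536468 -0.00090842  0.02005692] 22.732547787604545
```

View pics/w13.png

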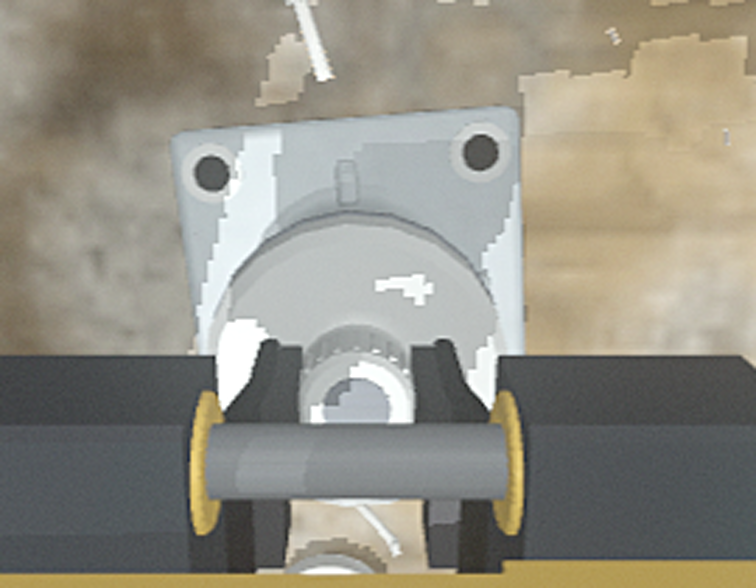

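Aligned; lower slowly.

Request:
{"op": "send_rows", "data": {"deltas": [[[0, -0.4, -3, 0, 0, 0, 15], [0, -0.4, -6, 0, 0, 0, 15], [0, -0.4, -8, 0, 0, 0, 15], [0, -0.4, -10, 0, 0, 0, 15], [0, -0.4, -10, 0, 0, 0, 15]]]}}

```text
clock: 15.85
ee_pos: [471.9, -17.1, 66.3]
orientation: [-0.0, -0.707, -0.0, 0.707]
contact_force: [0.7, 0.8, -1.2]
finger_gap: 22.9
```

Request:
{"op": "send_rows", "data": {"deltas": [[[0, 0, -2, 0, 0, 0, 15], [0, 0, -4, 0, 0, 0, 15], [0, 0, -6, 0, 0, 0, 15], [0, 0, -8, 0, 0, 0, 15], [0, 0, -8, 0, 0, 0, 15]]]}}

```text
clock: 16.27
ee_pos: [471.9, -17.1, 58.1]
orientation: [0.0, -0.707, -0.0, 0.707]
contact_force: [-0.3, -0.1, -1.1]
finger_gap: 23.2
```

Request:
{"op": "send_rows", "data": {"deltas": [[[0, 0, -1, 0, 0, 0, 15], [0, 0, -2, 0, 0, 0, 15], [0, 0, -3, 0, 0, 0, 15], [0, 0, -3.5, 0, 0, 0, 15], [0, 0, -3.5, 0, 0, 0, 15]]]}}

```text
clock: 16.68
ee_pos: [472.2, -17.2, 55.8]
orientation: [0.0, 0.707, 0.0, -0.707]
contact_force: [-1.6, 0.4, 5.2]
finger_gap: 23.1
```

Request:
{"op": "send_rows", "data": {"deltas": [[[0, 0, 1, 0, 0, 0, 15], [0, 0, 1, 0, 0, 0, 45], [0, 0, 1, 0, 0, 0, 45], [0, 0, 1, 0, 0, 0, 45], [0, 0, 5, 0, 0, 0, 45], [0, 0, 30, 0, 0, 0, 45], [0, 20, 70, 0, 0, 0, 60], [-6, 120, 80, 0, 0, 0, 80], [-6, 256, 60, 0, 0, 0, 80], [-6, 256, 60, 0, 0, 0, 80], [-6, 256, 60, 0, 0, 0, 80], [-6, 256, 60, 0, 0, 0, 80], [-6, 256, 60, 0, 0, 0, 80], [-6, 256, 60, 0, 0, 0, 80], [-6, 256, 60, 0, 0, 0, 80]]]}}

```text
clock: 17.93
ee_pos: [465.6, 240.4, 115.0]
orientation: [0.002, 0.707, 0.001, -0.707]
contact_force: [-0.3, -1.2, 0.3]
finger_gap: 79.8
```

Run:
```python
from h import *
s=arm.read_state();print(s['clock'],s['ee_pos'],s['joint_positions'],s['contact_force'],s['finger_gap'])
im,d,p=snap('wrist'); save('w14.npz',im,d,p)
cv2.imwrite('pics/w14.png',cv2.resize(im[:330],None,fx=1.42,fy=1.42,interpolation=cv2.INTER_CUBIC))
print(np.round(fitc(im,p,(466.4,239.4),OBJ['bs'],6),2),np.round(fitc(im,p,(466.4,239.4),[(19,31),(22,28)],6),2))
t=ortho(im,p,31,426,506,199,279,0.2); t[200,190:210]=(0,0,255);t[190:210,200]=(0,0,255);cv2.imwrite('pics/o14.png',t)
im,d,p=snap('top'); cv2.imwrite('pics/t14.png',cv2.resize(im[150:290,180:360],None,fx=4,fy=4))
```

```text
17.9333 [465.59602097 240.3988524  115.0348472 ] [ 2.63286998e-01  5.53554865e-01  1.78379303e+00 -2.69804049e-04
  8.04250260e-01  1.83011317e+00] [-0.25440627 -1.15830217  0.33574024] 79.75297552443172
[ 14.7  466.9  240.15] [ 17.75 466.65 240.4 ]
```

View pics/w14.png

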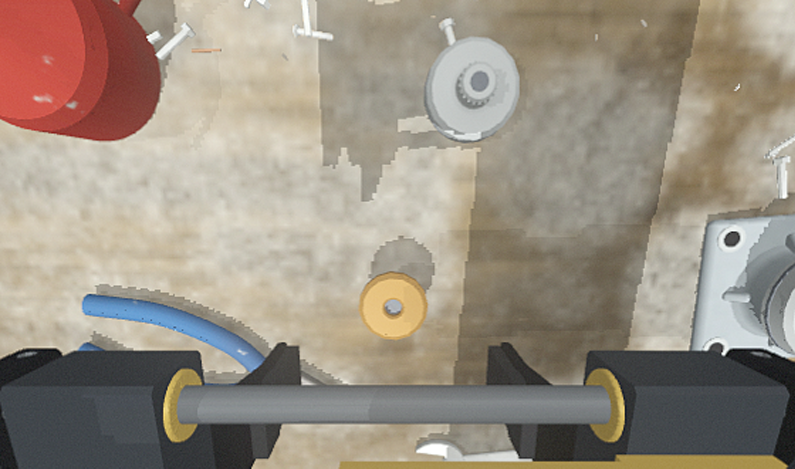

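View pics/o14.png

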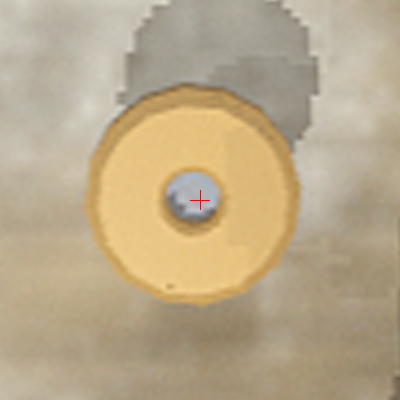

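View pics/t14.png

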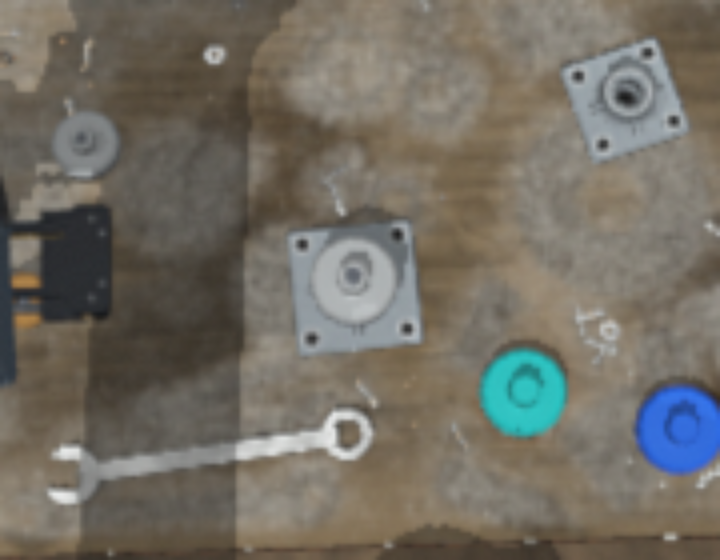

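Request:
{"op": "send_rows", "data": {"deltas": [[[1, 0, -35, 0, 0, 0, 70], [1, 0, -70, 0, 0, 0, 65], [1, 0, -95, 0, 0, 0, 65], [1, 0, -105, 0, 0, 0, 65], [1, 0, -106, 0, 0, 0, 65], [1, 0, -106, 0, 0, 0, 65], [1, 0, -106, 0, 0, 0, 36], [1, 0, -106, 0, 0, 0, 36], [1, 0, -106, 0, 0, 0, 36], [1, 0, -106, 0, 0, 0, 36], [1, 0, -106, 0, 0, 0, 36], [1, 0, -106, 0, 0, 0, 36], [1, 0, -106, 0, 0, 0, 36], [1, 0, -106, 0, 0, 0, 36]]], "grip_force": 30}}

```text
clock: 19.2
ee_pos: [467.9, 239.2, 10.0]
orientation: [-0.0, 0.708, 0.0, -0.706]
contact_force: [-0.3, -0.3, 6.1]
finger_gap: 42.3
```

Request:
{"op": "send_rows", "data": {"deltas": [[[0, 0, 5, 0, 0, 0, 36], [0, 0, 15, 0, 0, 0, 36], [0, 0, 35, 0, 0, 0, 36], [0, 0, 65, 0, 0, 0, 36], [0, 0, 95, 0, 0, 0, 36], [0, 0, 100, 0, 0, 0, 36], [0, 0, 100, 0, 0, 0, 36], [0, 0, 100, 0, 0, 0, 36]]]}}

```text
clock: 19.87
ee_pos: [466.7, 238.8, 109.2]
orientation: [-0.0, -0.707, -0.0, 0.707]
contact_force: [-1.3, -0.6, -1.2]
finger_gap: 42.4
```

Run:
```python
from h import *
s=arm.read_state();print(s['clock'],s['ee_pos'],s['contact_force'],s['moment'],s['finger_gap'])
im,d,p=snap('wrist'); save('w15.npz',im,d,p)
cv2.imwrite('pics/w15.png',cv2.resize(im[150:330,150:420],None,fx=2.9,fy=2.9,interpolation=cv2.INTER_CUBIC))
print(np.median(d[225:245,262:290]))
```

```text
19.8667 [466.67534209 238.75177119 109.16735049] [-1.31448044 -0.5751399  -1.22266314] [-0.00521504  0.08568352  0.041531  ] 42.43148407428514
154.41258
```

View pics/w15.png

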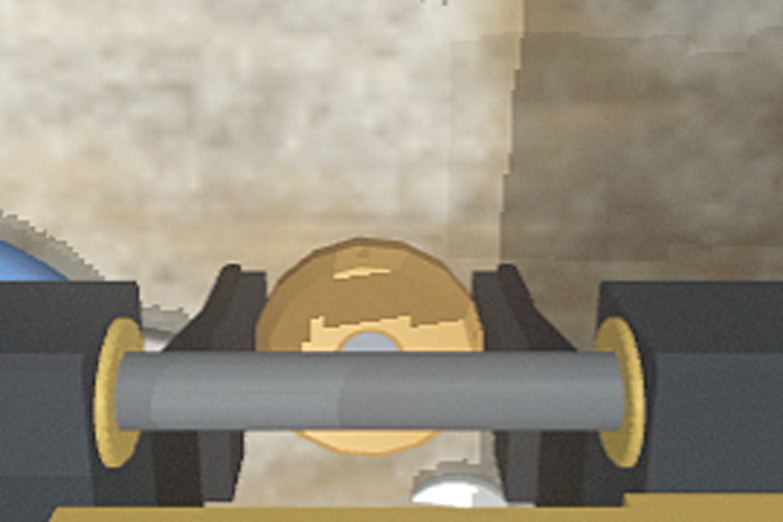

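Request:
{"op": "send_rows", "data": {"deltas": [[[2, -10, 5, 0, 0, 0, 36], [6, -35, 15, 0, 0, 0, 36], [12, -70, 16, 0, 0, 0, 36], [19, -108, 16, 0, 0, 0, 36], [26, -148, 16, 0, 0, 0, 36], [33, -188, 16, 0, 0, 0, 36], [40, -228, 16, 0, 0, 0, 36], [47, -268, 16, 0, 0, 0, 36], [54, -308, 16, 0, 0, 0, 36], [61, -348, 16, 0, 0, 0, 36], [68, -388, 16, 0, 0, 0, 36], [74, -425, 16, 0, 0, 0, 36], [80, -458, 16, 0, 0, 0, 36], [82, -472, 16, 0, 0, 0, 36], [83, -476, 16, 0, 0, 0, 36], [83, -476, 16, 0, 0, 0, 36], [83, -476, 16, 0, 0, 0, 36], [83, -476, 16, 0, 0, 0, 36], [83, -476, 16, 0, 0, 0, 36]]]}}

```text
clock: 21.5
ee_pos: [549.6, -234.9, 124.9]
orientation: [-0.0, -0.707, -0.001, 0.708]
contact_force: [0.8, 0.6, -1.7]
finger_gap: 42.3
```

Run:
```python
from h import *
s=arm.read_state();print(s['clock'],s['ee_pos'],s['joint_positions'].round(2),s['contact_force'],s['finger_gap'])
im,d,p=snap('wrist'); save('w16.npz',im,d,p)
cv2.imwrite('pics/w16.png',im[:330])
print(np.round(fitc(im,p,(620,-238),[(20,34)],6),2),np.round(fitc(im,p,(620,-238),OBJ['hs'],6),2))
t=ortho(im,p,34,580,660,-278,-198,0.2); t[200,190:210]=(0,0,255);t[190:210,200]=(0,0,255);cv2.imwrite('pics/o16.png',t)
```

```text
21.5 [ 549.58145068 -234.93394327  124.85387232] [-0.59  0.62  1.59  0.    0.94  0.98] [ 0.82064498  0.56455273 -1.74965749] 42.262669359200856
[  13.24  618.25 -235.25] [  18.15  619.25 -239.  ]
```

View pics/w16.png

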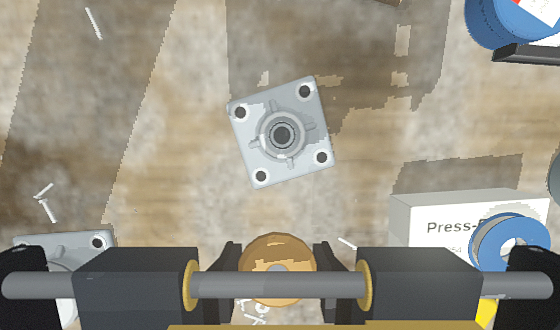

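View pics/o16.png

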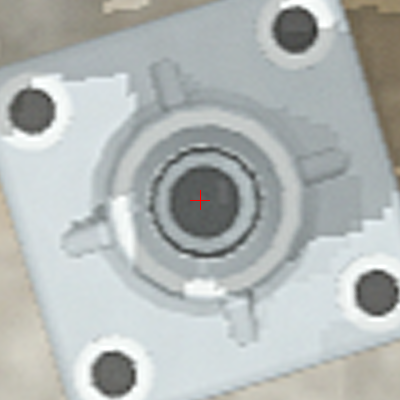

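Request:
{"op": "send_rows", "data": {"deltas": [[[8, -0.5, 0, 0, 0, 0, 36], [25, -2, 0, 0, 0, 0, 36], [47, -3, 0, 0, 0, 0, 36], [63, -3, -5, 0, 0, 0, 36], [70, -3, -20, 0, 0, 0, 36], [70.3, -3, -45, 0, 0, 0, 36], [70.3, -3, -65, 0, 0, 0, 36], [70.3, -3, -75, 0, 0, 0, 36], [70.3, -3, -75, 0, 0, 0, 36], [70.3, -3, -75, 0, 0, 0, 36], [70.3, -3, -75, 0, 0, 0, 36]]], "grip_force": 40}}

```text
clock: 22.47
ee_pos: [621.6, -240.5, 51.3]
orientation: [0.001, 0.708, -0.0, -0.706]
contact_force: [0.5, -0.7, -1.5]
finger_gap: 42.2
```

Run:
```python
from h import *
s=arm.read_state();print(s['clock'],s['ee_pos'],s['contact_force'],s['moment'],s['finger_gap'])
im,d,p=snap('wrist'); save('w17.npz',im,d,p)
cv2.imwrite('pics/w17.png',cv2.resize(im[150:330,150:420],None,fx=2.9,fy=2.9,interpolation=cv2.INTER_CUBIC))
```

```text
22.4667 [ 621.55598579 -240.53337072   51.32824971] [ 0.53147261 -0.73329799 -1.53982056] [ 0.08108284  0.00198454 -0.04017673] 42.2125494810024
```

View pics/w17.png

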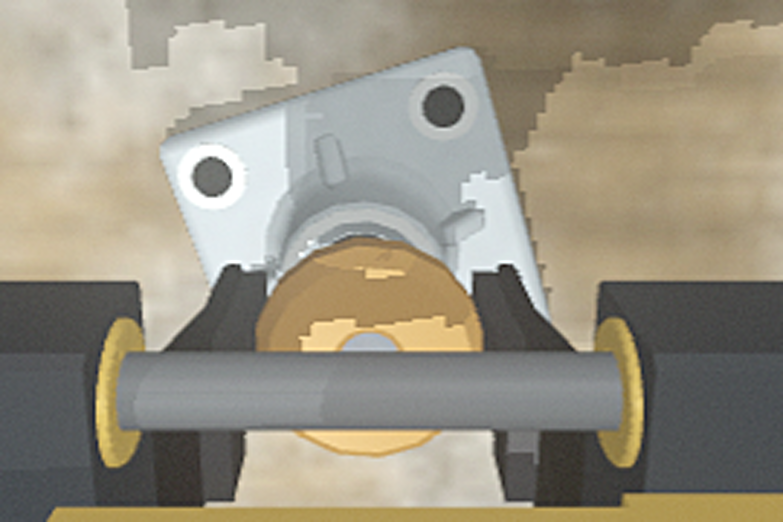

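Request:
{"op": "send_rows", "data": {"deltas": [[[-0.7, 0, -3, 0, 0, 0, 36], [-0.7, 0, -6, 0, 0, 0, 36], [-0.7, 0, -9, 0, 0, 0, 36], [-0.7, 0, -12, 0, 0, 0, 36], [-0.7, 0, -14, 0, 0, 0, 36], [-0.7, 0, -14, 0, 0, 0, 36]]]}}

```text
clock: 23.02
ee_pos: [619.7, -240.0, 35.5]
orientation: [0.0, -0.707, -0.0, 0.707]
contact_force: [0.4, -0.2, -0.8]
finger_gap: 42.3
```

Request:
{"op": "send_rows", "data": {"deltas": [[[0, 0, -2, 0, 0, 0, 36], [0, 0, -4, 0, 0, 0, 36], [0, 0, -6, 0, 0, 0, 36], [0, 0, -8, 0, 0, 0, 36], [0, 0, -8, 0, 0, 0, 36]]], "grip_force": 45}}

```text
clock: 23.43
ee_pos: [620.5, -239.6, 28.3]
orientation: [-0.0, 0.708, 0.0, -0.707]
contact_force: [2.2, 2.9, -0.1]
finger_gap: 42.0
```

Request:
{"op": "send_rows", "data": {"deltas": [[[0, 0, -1.5, 0, 0, 0, 36], [0, 0, -3, 0, 0, 0, 36], [0, 0, -4.5, 0, 0, 0, 36], [0, 0, -6, 0, 0, 0, 36], [0, 0, -6, 0, 0, 0, 36]]]}}

```text
clock: 23.85
ee_pos: [620.5, -239.6, 22.7]
orientation: [-0.0, 0.708, 0.0, -0.707]
contact_force: [3.0, 4.7, 3.3]
finger_gap: 42.1
```

Request:
{"op": "send_rows", "data": {"deltas": [[[0.4, 0.7, -0.5, 0, 0, 0, 36], [0.4, 0.7, -1, 0, 0, 0, 36], [0.4, 0.7, -1.5, 0, 0, 0, 36], [0.4, 0.7, -2, 0, 0, 0, 36], [0.4, 0.7, -2, 0, 0, 0, 36]]]}}

```text
clock: 24.27
ee_pos: [620.6, -239.6, 22.2]
orientation: [0.0, 0.707, -0.0, -0.707]
contact_force: [-0.7, 5.1, 12.8]
finger_gap: 42.1
```

Request:
{"op": "send_rows", "data": {"deltas": [[[0, 0, 1.5, 0, 0, 0, 36], [0, 0, 1.5, 0, 0, 0, 65], [0, 0, 1.5, 0, 0, 0, 65], [0, 0, 1.5, 0, 0, 0, 65], [0, 0, 1.5, 0, 0, 0, 65], [0, 0, 1.5, 0, 0, 0, 65], [0, 0, 20, 0, 0, 0, 65], [0, 0, 45, 0, 0, 0, 40], [0, 0, 45, 0, 0, 0, 0], [0, 0, 45, 0, 0, 0, 0], [0, 0, 45, 0, 0, 0, 0], [0, 0, 45, 0, 0, 0, 0], [0, 0, 45, 0, 0, 0, 0], [0, 0, 45, 0, 0, 0, 0], [0, 0, 45, 0, 0, 0, 0], [0, 0, 45, 0, 0, 0, 0], [0, 0, 40, 0, 0, 0, 0], [0, 0, 35, 0, 0, 0, 0]]]}}

```text
clock: 25.77
ee_pos: [620.4, -239.6, 54.9]
orientation: [0.0, 0.707, -0.0, -0.707]
contact_force: [0.1, -0.3, 0.4]
finger_gap: 3.0
```

Request:
{"op": "send_rows", "data": {"deltas": [[[0, 0, -3, 0, 0, 0, 0], [0, 0, -6, 0, 0, 0, 0], [0, 0, -9, 0, 0, 0, 0], [0, 0, -11, 0, 0, 0, 0], [0, 0, -13, 0, 0, 0, 0], [0, 0, -14, 0, 0, 0, 0], [0, 0, -14, 0, 0, 0, 0]]]}}

```text
clock: 26.35
ee_pos: [620.0, -239.2, 43.4]
orientation: [-0.0, -0.707, -0.0, 0.707]
contact_force: [-3.2, 1.9, 13.2]
finger_gap: 0.4
```

Request:
{"op": "send_rows", "data": {"deltas": [[[0, 0, -1, 0, 0, 0, 0], [0, 0, -1, 0, 0, 0, 0], [0, 0, -1, 0, 0, 0, 0]]]}}

```text
clock: 26.6
ee_pos: [620.0, -239.2, 43.4]
orientation: [0.0, 0.707, 0.0, -0.707]
contact_force: [-4.7, 3.3, 16.7]
finger_gap: 0.5
```

Request:
{"op": "send_rows", "data": {"deltas": [[[0, 0, 15, 0, 0, 0, 0], [0, 0, 45, 0, 0, 0, 20], [-2, 30, 75, 0, 0, 0, 50], [-28, 432, 75, 0, 0, 0, 55], [-28, 432, 75, 0, 0, 0, 55], [-28, 432, 75, 0, 0, 0, 55], [-28, 432, 75, 0, 0, 0, 55], [-28, 432, 75, 0, 0, 0, 55], [-28, 432, 75, 0, 0, 0, 55], [-28, 432, 75, 0, 0, 0, 55], [-28, 432, 75, 0, 0, 0, 55], [-28, 432, 75, 0, 0, 0, 55], [-28, 432, 75, 0, 0, 0, 55], [-28, 432, 75, 0, 0, 0, 55], [-28, 432, 75, 0, 0, 0, 55], [-28, 432, 75, 0, 0, 0, 55], [-28, 432, 75, 0, 0, 0, 55]]]}}

```text
clock: 28.02
ee_pos: [592.4, 191.3, 115.0]
orientation: [0.0, -0.707, 0.001, 0.707]
contact_force: [0.2, -0.3, 0.2]
finger_gap: 55.2
```

Run:
```python
from h import *
s=arm.read_state();print(s['clock'],s['ee_pos'],s['contact_force'],s['finger_gap'])
im,d,p=snap('wrist'); save('w18.npz',im,d,p)
cv2.imwrite('pics/w18.png',im[:330])
print(np.round(fitc(im,p,(592,193),[(27,18)],6),2),np.round(fitc(im,p,(592,193),[(10,34)],6),2))
t=[ortho(im,p,h,552,632,153,233,0.25) for h in (34,18)]
for o in t: o[160,150:170]=(0,0,255);o[150:170,160]=(0,0,255)
cv2.imwrite('pics/o18.png',np.hstack(t))
```

```text
28.0167 [592.36137805 191.25581522 114.98723088] [ 0.23412541 -0.2653105   0.19430245] 55.15797636136763
[ 19.26 594.   194.75] [ 18.02 597.75 194.75]
```

View pics/w18.png

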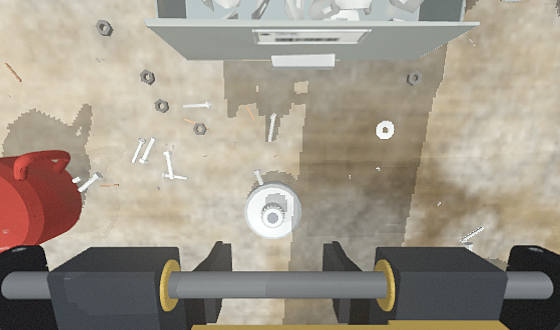

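View pics/o18.png

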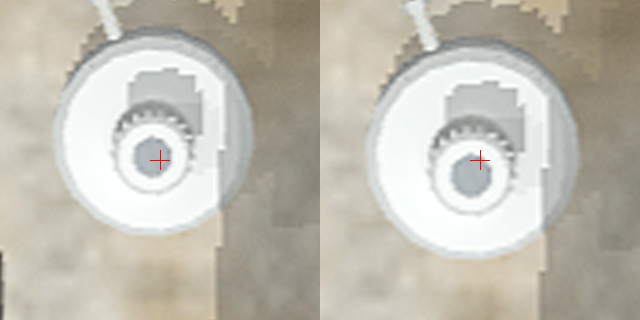

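Request:
{"op": "send_rows", "data": {"deltas": [[[0.5, 1.5, -30, 0, 0, 0, 45], [0.5, 2.5, -60, 0, 0, 0, 42], [0.5, 2.5, -80, 0, 0, 0, 42], [0.5, 2.5, -90, 0, 0, 0, 42], [0.5, 2.5, -94, 0, 0, 0, 42], [0.5, 2.5, -94, 0, 0, 0, 42], [0.5, 2.5, -94, 0, 0, 0, 42]]], "grip_force": 20}}

```text
clock: 28.65
ee_pos: [593.7, 194.6, 21.9]
orientation: [-0.0, 0.708, -0.0, -0.706]
contact_force: [0.6, -0.0, -0.4]
finger_gap: 42.2
```

Run:
```python
from h import *
s=arm.read_state();print(s['clock'],s['ee_pos'],s['contact_force'],s['finger_gap'])
im,d,p=snap('wrist'); save('w19.npz',im,d,p)
cv2.imwrite('pics/w19.png',cv2.resize(im[150:330,150:420],None,fx=2.9,fy=2.9,interpolation=cv2.INTER_CUBIC))
```

```text
28.65 [593.68227982 194.59039876  21.92322793] [ 5.53098947e-01 -5.22184222e-04 -3.59554214e-01] 42.181943756775865
```

View pics/w19.png

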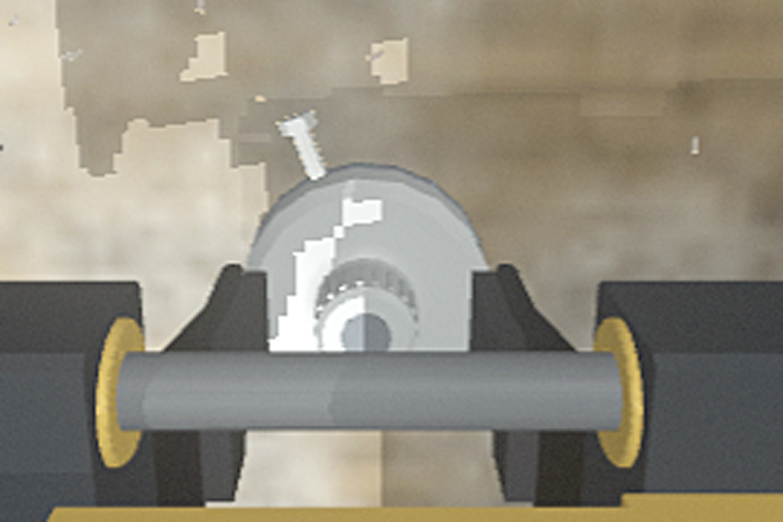

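Hub is centred between the fingers at crop (365,330). Grip and lift.

Request:
{"op": "send_rows", "data": {"deltas": [[[0, 0, -1, 0, 0, 0, 15], [0, 0, -1, 0, 0, 0, 12], [0, 0, -1, 0, 0, 0, 12], [0, 0, -1, 0, 0, 0, 12], [0, 0, -1, 0, 0, 0, 12], [0, 0, -1, 0, 0, 0, 12], [0, 0, -1, 0, 0, 0, 12], [0, 0, -1, 0, 0, 0, 12]]], "grip_force": 25}}

```text
clock: 29.37
ee_pos: [592.8, 195.2, 20.5]
orientation: [0.0, 0.707, 0.0, -0.707]
contact_force: [-1.7, -0.2, 3.8]
finger_gap: 19.1
```

Request:
{"op": "send_rows", "data": {"deltas": [[[0, 0, 5, 0, 0, 0, 12], [0, 0, 15, 0, 0, 0, 12], [0, 0, 35, 0, 0, 0, 12], [0, 0, 65, 0, 0, 0, 12], [0, 0, 95, 0, 0, 0, 12], [0, 0, 110, 0, 0, 0, 12], [0, 0, 110, 0, 0, 0, 12], [0, 0, 110, 0, 0, 0, 12]]]}}

```text
clock: 30.03
ee_pos: [593.0, 195.1, 131.1]
orientation: [-0.0, 0.708, 0.0, -0.706]
contact_force: [0.1, 0.4, -0.5]
finger_gap: 18.8
```

Run:
```python
from h import *
s=arm.read_state();print(s['clock'],s['ee_pos'],s['contact_force'],s['finger_gap'])
im,d,p=snap('wrist'); save('w20.npz',im,d,p)
cv2.imwrite('pics/w20.png',cv2.resize(im[150:330,150:420],None,fx=2.9,fy=2.9,interpolation=cv2.INTER_CUBIC))
```

```text
30.0333 [593.00532005 195.13528614 131.14236503] [ 0.10424075  0.35124871 -0.49600564] 18.842723217398262
```

View pics/w20.png

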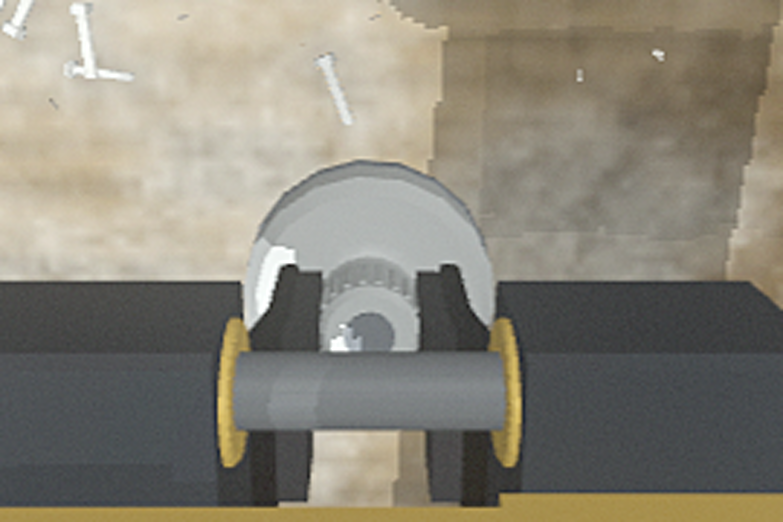

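Request:
{"op": "send_rows", "data": {"deltas": [[[-1, -10, 0, 0, 0, 0, 12], [-3, -35, 0, 0, 0, 0, 12], [-7, -70, 0, 0, 0, 0, 12], [-11, -108, 0, 0, 0, 0, 12], [-15, -148, 0, 0, 0, 0, 12], [-19, -188, 0, 0, 0, 0, 12], [-23, -228, 0, 0, 0, 0, 12], [-27, -268, 0, 0, 0, 0, 12], [-31, -308, 0, 0, 0, 0, 12], [-35, -346, 0, 0, 0, 0, 12], [-39, -382, 0, 0, 0, 0, 12], [-42, -412, 0, 0, 0, 0, 12], [-43, -429, 0, 0, 0, 0, 12], [-43, -434, 0, 0, 0, 0, 12], [-43, -434, 0, 0, 0, 0, 12], [-43, -434, 0, 0, 0, 0, 12], [-43, -434, 0, 0, 0, 0, 12], [-43, -434, 0, 0, 0, 0, 12], [-43, -434, 0, 0, 0, 0, 12]]]}}

```text
clock: 31.67
ee_pos: [549.7, -237.4, 130.0]
orientation: [-0.001, -0.707, -0.001, 0.707]
contact_force: [0.3, -0.2, -1.2]
finger_gap: 19.0
```

Run:
```python
from h import *
s=arm.read_state();print(s['clock'],s['ee_pos'],s['contact_force'],s['finger_gap'])
im,d,p=snap('wrist'); save('w21.npz',im,d,p)
cv2.imwrite('pics/w21.png',im[:330])
for c in ([(5.5,43)],[(19,43)],[(22,40)],[(19,43),(22,40)]): print(np.round(fitc(im,p,(620,-239),c,5),2))
t=ortho(im,p,43,580,660,-279,-199,0.2); t[200,190:210]=(0,0,255);t[190:210,200]=(0,0,255);cv2.imwrite('pics/o21.png',t)
W=cloud(d,p);rr=np.hypot(W[...,0]-620,W[...,1]+239);m=(rr>8)&(rr<18);w=W[m];A=np.c_[w[:,:2]-[620,-239],np.ones(len(w))];print(len(w),np.linalg.lstsq(A,w[:,2],rcond=None)[0])
```

```text
31.6667 [ 549.67952877 -237.38877793  129.98482697] [ 0.30774451 -0.17376528 -1.21907582] 19.025322099782713
[  11.88  621.   -240.25]
[  20.31  619.   -239.5 ]
[  23.25  619.   -239.5 ]
[  21.78  619.   -239.5 ]
1219 [-7.98753970e-04  2.33751566e-03  4.34156680e+01]
```

View pics/w21.png

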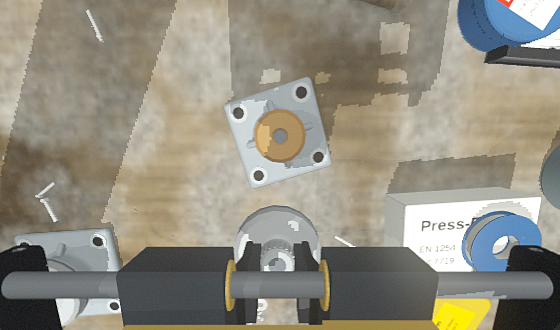

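View pics/o21.png

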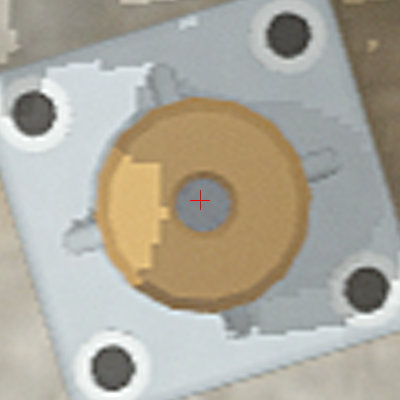

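Request:
{"op": "send_rows", "data": {"deltas": [[[8, 0, 0, 0, 0, 0, 12], [25, -0.4, 0, 0, 0, 0, 12], [47, -0.4, 0, 0, 0, 0, 12], [63, -0.4, -5, 0, 0, 0, 12], [69, -0.4, -20, 0, 0, 0, 12], [70, -0.4, -40, 0, 0, 0, 12], [70, -0.4, -54, 0, 0, 0, 12], [70, -0.4, -60, 0, 0, 0, 12], [70, -0.4, -60, 0, 0, 0, 12], [70, -0.4, -60, 0, 0, 0, 12], [70, -0.4, -60, 0, 0, 0, 12]]]}}

```text
clock: 32.63
ee_pos: [620.5, -239.7, 71.1]
orientation: [0.0, 0.708, -0.0, -0.706]
contact_force: [-0.2, 0.3, -1.1]
finger_gap: 19.0
```

Run:
```python
from h import *
s=arm.read_state();print(s['clock'],s['ee_pos'],s['contact_force'],s['moment'],s['finger_gap'])
im,d,p=snap('wrist'); save('w22.npz',im,d,p)
cv2.imwrite('pics/w22.png',cv2.resize(im[120:330,150:420],None,fx=2.8,fy=2.8,interpolation=cv2.INTER_CUBIC))
```

```text
32.6333 [ 620.53219499 -239.70639087   71.11815791] [-0.17529706  0.3324885  -1.14905025] [ 0.01165618 -0.03933232  0.02629656] 18.967071383525635
```

View pics/w22.png

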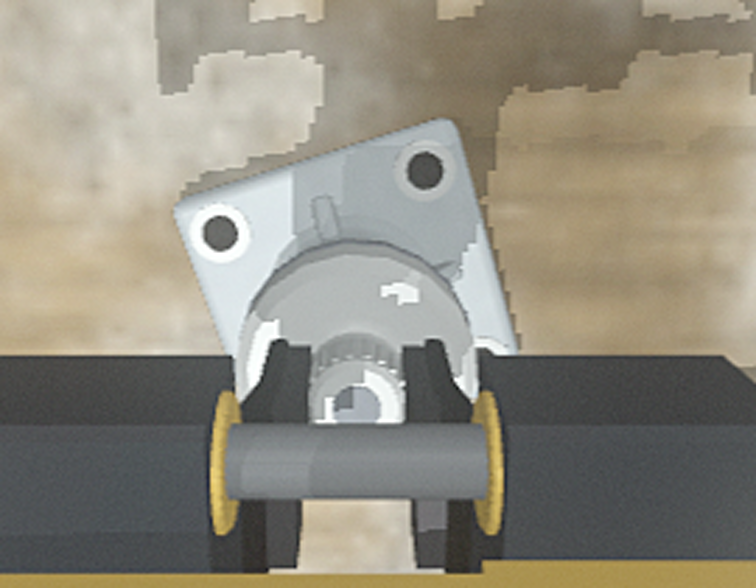

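Request:
{"op": "send_rows", "data": {"deltas": [[[-0.3, 0, -3, 0, 0, 0, 12], [-0.3, 0, -6, 0, 0, 0, 12], [-0.3, 0, -8, 0, 0, 0, 12], [-0.3, 0, -10, 0, 0, 0, 12], [-0.3, 0, -10, 0, 0, 0, 12]]]}}

```text
clock: 33.1
ee_pos: [619.0, -239.2, 59.5]
orientation: [0.0, -0.707, -0.0, 0.707]
contact_force: [0.2, -0.5, -1.0]
finger_gap: 19.4
```

Request:
{"op": "send_rows", "data": {"deltas": [[[0, 0, -2, 0, 0, 0, 12], [0, 0, -4, 0, 0, 0, 12], [0, 0, -6, 0, 0, 0, 12], [0, 0, -8, 0, 0, 0, 12], [0, 0, -8, 0, 0, 0, 12]]]}}

```text
clock: 33.52
ee_pos: [619.0, -239.2, 51.5]
orientation: [0.0, -0.707, -0.0, 0.707]
contact_force: [0.0, -1.2, -1.8]
finger_gap: 18.9
```

Request:
{"op": "send_rows", "data": {"deltas": [[[0, 0, -1, 0, 0, 0, 12], [0, 0, -2, 0, 0, 0, 12], [0, 0, -3, 0, 0, 0, 12], [0, 0, -4, 0, 0, 0, 12], [0, 0, -4.5, 0, 0, 0, 12]]]}}

```text
clock: 33.93
ee_pos: [619.4, -239.4, 49.4]
orientation: [0.0, 0.707, 0.0, -0.707]
contact_force: [-3.2, 2.2, 11.0]
finger_gap: 19.1
```

Request:
{"op": "send_rows", "data": {"deltas": [[[0, 0, 2, 0, 0, 0, 12], [0, 0, 2, 0, 0, 0, 45], [0, 0, 2, 0, 0, 0, 45], [0, 0, 2, 0, 0, 0, 45], [0, 0, 2, 0, 0, 0, 45], [0, 0, 8, 0, 0, 0, 45], [0, 0, 40, 0, 0, 0, 45], [-20, 20, 80, 0, 0, 0, 45], [-120, 110, 180, 0, 0, 0, 45], [-120, 110, 180, 0, 0, 0, 45], [-120, 110, 180, 0, 0, 0, 45], [-120, 110, 180, 0, 0, 0, 45], [-120, 110, 180, 0, 0, 0, 45], [-120, 110, 180, 0, 0, 0, 45], [-120, 110, 180, 0, 0, 0, 45]]]}}

```text
clock: 35.18
ee_pos: [500.1, -129.7, 228.3]
orientation: [0.001, 0.708, -0.0, -0.706]
contact_force: [-0.3, 0.5, -0.0]
finger_gap: 45.0
```

Run:
```python
from h import *
s=arm.read_state();print(s['clock'],s['ee_pos'],s['contact_force'],s['finger_gap'])
im,d,p=snap('wrist'); save('w23.npz',im,d,p)
cv2.imwrite('pics/w23.png',cv2.resize(im[:330],None,fx=1.42,fy=1.42,interpolation=cv2.INTER_CUBIC))
W=cloud(d,p)
for n,x,y,r0,r1,e in (('small',620,-239,12,25,47),('large',473,-17.6,14,32,53)):
    rr=np.hypot(W[...,0]-x,W[...,1]-y);m=(rr>r0)&(rr<r1)&(abs(W[...,2]-e)<7);w=W[m];A=np.c_[w[:,:2]-[x,y],np.ones(len(w))];print(n,e,len(w),np.linalg.lstsq(A,w[:,2],rcond=None)[0].round(3))
im,d,p=snap('top','t23.png')
im,d,p=snap('scene','s23.png')
```

```text
35.1833 [ 500.11999187 -129.7379707   228.25335844] [-0.34844628  0.49173636 -0.03674608] 45.02385475402544
small 47 1280 [-2.0000e-03 -1.3000e-02  4.7383e+01]
large 53 1619 [-5.0000e-03  3.0000e-03  5.3261e+01]
```

View pics/w23.png

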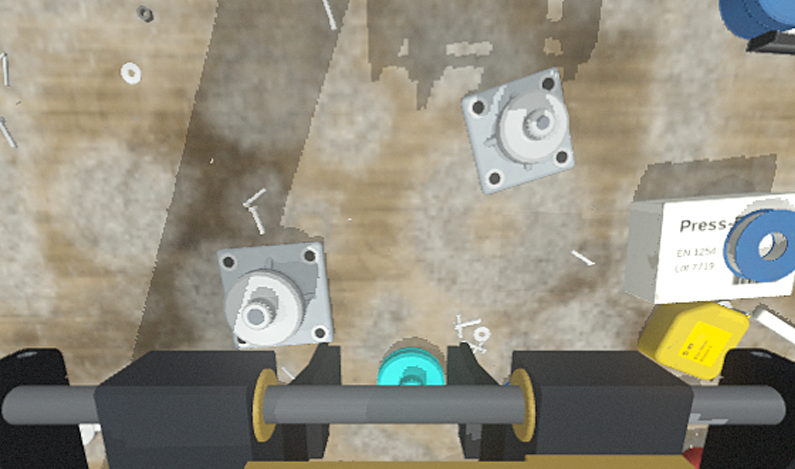

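View pics/t23.png

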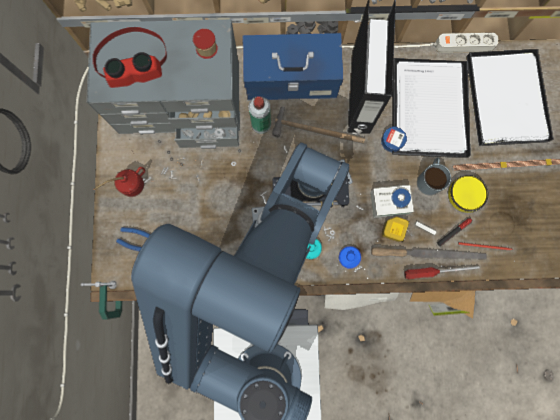

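Both caps are level at the expected heights: large 53.3 (53 expected), small 47.4 (47 expected). The mug, oil can and tape measure have not moved. I'm handing in.

```bash
python3 -c "
from h import *
print(arm.hand_in())"
```

```text
the job is handed in; nothing more can be done
None
```

Both housings are refitted: each bush was pushed fully home before its matching cap went on. The job was handed in at about 35 s of the 115 s allowed.

**Bushes:** I confirmed each was home by pressing on its flange with closed fingers. The large flange top stopped at z 49.3 mm under 23 N (49 expected), and the small at 43.4 mm under 17 N (43 expected).

**Caps:** the tops of the cup parts measured 53.3 mm on the large (53 expected) and 47.4 mm on the small (47 expected). Both were level in the last wrist view, with the gripper clear.

**Bystanders:** the mug, oil can and tape measure looked unmoved in the last top view, judged by eye only.

**Readings that disagreed:**
- **Pose and camera:** readings scattered by 1–3 mm, so I relied on contact heights and forces.
- **O-ring drag:** it read only about 1–5 N while I pushed with the bush held, below the 5–10 N stated. The steep rise when each flange met the face was clear.
- **Small bush:** it showed about 5 N of side force while going in.

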